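Rebuild the spindle stack of a decorator's banding wheel

ROBOT

A 7-joint arm with a two-finger parallel gripper is mounted at the origin on the work surface. World frame = base frame: x ahead of the robot, y to its left, z up, the work surface at z = 0. Lengths are in m, angles in degrees, forces in N, time in s.
With the tool pointing down it reaches from about 0.425 to 0.975 m from the base axis. Payload 16.7 kg.
Tool frame: the origin (TCP) lies on the centre line of the jaws, within the pads' length; the fingertips stand 11 mm ahead of it and the grasp point (between the pads) lies 8 mm behind it (tips_ahead is the z of the fingertips in the tool frame, in m); z points along the fingers, y is the line along which they close (so a half turn about z gives the same grasp; the last joint's range is limited). The gripper opens to 85 mm and grips with 20 to 120 N. Pads are 22 mm wide; open, the fingers measure 114 mm over their backs; the gripper's body (76 mm by 85 mm) begins 54 mm behind the grasp point. The pads swing forward as they close: fully open they stand 13 mm farther back than shut.
Start: joints at [-80.873, 24.414, 4.234, 92.017, -1.954, 63.644, -3.845], TCP at [0.205, 0.643, 0.242] pointing down, gripper open.
Joint ranges: [-163.25, 163.25], [-28.42, 122.38], [-70.27, 78.77], [12.13, 141.07], [-58.53, 238.53], [9.26, 117.41], [-156.51, 156.51]. Speed limits (degrees/s): [108.29, 108.29, 136.94, 136.94, 172.46, 172.46, 172.46].

INTERFACE

Orientations are given as a 3x3 rotation matrix whose columns are the frame's x, y, z axes.
In Python, from cell import * gives the robot as it stands. The module is installed in compiled form; this text tells all that it offers.
- The arm moves only by the shell command python3 -m pendant 'ROWS' [FORCE]. ROWS is JSON, a list of rows, each an object of numbers: "dx", "dy", "dz": the shift along the tool's x, y, z in m; "wx", "wy", "wz": the turn, a rotation vector about the tool's x, y, z in rad; "grip": the closure, from 0 (fully open) to 1 (shut). In form: [{"dx": .., "dy": .., "dz": .., "wx": .., "wy": .., "wz": .., "grip": ..}, ...]. A call has 1 to 8 rows; each row shifts and turns the commanded pose from where the row before left it, along the tool's axes as they then stand; what a row does not reach is not made up. A row lasts 1/12 s, in which the tool goes at most 41.7 mm and 7.16 degrees, less where a joint would pass 70% of its speed; a pose out of reach is approached as far as the arm can. A call is refused whole if a number of a shift passes 0.0417 or a number of a turn 0.125, either way. A call with a gripper value outside its range is refused whole. The fingers move at their own pace and stop on an object; FORCE is the grip in N (left out, the last holds). Time passes only in rows, so rows that do not move let the fingers close. It gives the time, the measured TCP pose, the force, the opening and the grip force at its end, in the units of the state.
- sense(): the state, without advancing time (a new reading comes with each control period).
- grab_frame(name): name is "scene" or "side" or "wrist"; returns a dict with "img" (384x512x3 uint8, blue, green, red), "intrinsics" (3x3 intrinsics, pixels), "k1" (the pictures are not rectified: a ray, as slopes to the right and down, at radius r is drawn at 1 + k1 r^2 times it, then the intrinsics apply), "R" (3x3) and "t" (3): a world point X has camera coordinates R X + t. Camera axes: x right, y down, z forward; pixel columns grow to the right and rows downward; lengths in m; the calibration is good to about 2 mm. A picture is of the moment at which its call begins. There is no depth.
- hand_in(): hands the job in; it is judged then, once.
The state is a dict: "t": time; "joints": joint angles; "joint_vel": joint speeds; "joint_efforts": joint torques, N m; "eef_pos": TCP position; "tool_rot": TCP orientation; "wrist_force": force on the tool from outside, world axes, zero at the start; "wrist_torque": the same for the moment, N m; "finger_gap": finger opening in m; "gripper_force": force on a finger pad.
Only numpy, scipy, OpenCV 4.12 (cv2) and the standard library are available. Lean on these libraries where they do the work, as an engineer would, in place of code of your own. Each camera call takes 0.05 s, during which the arm holds its last target. There are 200 camera calls.

TASK

Put the banding wheel's spindle back together: slide the brass spacer down the spindle until it sits flat on the bearing, then fit the square-holed dark steel washer over the square of the spindle until it lies flat on the spacer; press only gently and feel for the square, never force it (15 N of push is plenty). Then push the orange keeper fork fully home over the washer, let go, and leave everything else on the table where it is.

Things in the scene. Friction and masses are not known exactly. Their poses are not given: they have to be found in the camera images.
- foot: Blue iron foot of a banding wheel, fixed to the table: round plate 160 mm across, 14 mm thick, hub 80 mm across and 40 mm high. Origin: on the vertical spindle axis at table level; z up; its +y points from the spindle to the keeper's pedestal (40 mm wide in x, from y = 90 to 162 mm, 82 mm high).
- seat (a point): On the spindle axis, top of the fitted steel bearing's inner ring, 54 mm above the table (bearing 70 mm across). The spacer sits on it, spanning 54 to 74 mm above the table; the washer on that, 74 to 82 mm. Axes as the foot's.
- shoulder (a point): On the spindle axis, 102 mm above the table: top of the spindle's 26 x 26 mm square steel part (36.8 mm over corners). Above it a brass round pilot, 26.6 mm across up to 110 mm, tapering to 16 mm at its top, 116 mm. Fixed to the foot, axes as the foot's: the square stands at some turn about the vertical that is not reported, well off the foot's axes, held by a stiff brake (0.15 N m, so a washer pressed hard drags it round).
- spindle_tip (a point): Top of the spindle, on its axis, 116 mm above the table when unloaded. Pushed from above, the whole spindle sinks on a spring: it gives from 2.4 N, then 1.2 N per mm, bottoms at 12 mm (17 N) and springs back. This point is fixed to the foot and does not follow it.
- spacer: Brass spacer sleeve, 54 mm outside diameter, round 40 mm bore, 20 mm high, standing on the table. Origin: its centre (10 mm above its underside); z along the bore. Either end may be down.
- drive_washer: Dark steel plate washer, 56 x 56 mm with cut corners (66 mm over these), 8 mm thick, lying flat, with a 28.4 x 28.4 mm SQUARE hole. Origin: its centre; z along the hole, x and y square to both the hole's sides and the four 37 mm long outer flats. Either face may be down. It passes the pilot at any turn, rests on the shoulder, drops over the square only within about 6 degrees of one of four turns.
- keeper (a joint): Travel in m of the orange keeper fork along the foot's -y, towards the spindle: 0 fully back, 0.086 fully home (hard stop). Starts 0 to 12 mm in, drags with 2.5 N, stays where left. Plate 6 mm thick, 62 mm wide, underside 84 mm above the table (2 mm over a seated washer; blocked by one not down); 40 mm slot straddles the spindle; its tips are at foot y = 66 mm at 0.
- keeper_tab (a point): Middle of the keeper's upright orange tab's thickness, 118 mm above the table, at foot y = 158 mm less the keeper's travel; it moves with the keeper, axes as the foot's. Tab: 8 mm thick along the foot's y, 40 mm wide along x, from 90 to 130 mm above the table. Push its outer (+y) face, or pinch it.
- spare_bearing: spare ball bearing, bright steel ring 48 mm across, 14 mm high, 20 mm hole, lying flat; not needed, leave it. Origin: centre of its underside
- plain_washer: small brass plain washer 40 mm across, 5 mm thick, 14 mm round hole, lying flat; not needed, leave it. Origin: centre of its underside
- mug: white coffee mug, 80 mm across, 92 mm high, handle on its +y side; leave it. Origin: centre of its underside
- paint_jar: small glass paint jar with blue cap, 50 mm across, 60 mm high; leave it. Origin: centre of its underside
- vase: blue ceramic vase, 72 mm across at the belly, 125 mm high; leave it. Origin: centre of its underside
- screwdriver: screwdriver lying flat along its own x, handle to -x; leave it. Origin: on its underside
- wrench: steel wrench lying flat along its own x; leave it. Origin: on its underside
There are look-alikes about, which are no part of the job. There is more than one size of the drive_washer; the job needs the smallest.

How it is judged (in metres and radians):
On the way, in this order (a step that is already met when the one before it is completed fails the run):
1. the spacer sits flat on the bearing, around the spindle, with the keeper still open (horizontal distance between spacer and foot below 0.005 m and z of spacer in the frame of foot between 0.0615 and 0.0665 m and angle between the z axis of spacer and the z axis of foot, either way round below 0.1 rad and value of joint keeper below 0.03 m), for 0.2 s.
2. the square-holed washer lies flat on the spacer, with the keeper still open (all of step 1 and horizontal distance between drive_washer and foot below 0.005 m and z of drive_washer in the frame of foot between 0.0755 and 0.0805 m and angle between the z axis of drive_washer and the z axis of foot, either way round below 0.1 rad), for 0.2 s.
3. the keeper is pushed home over the washer (horizontal distance between each of spacer, drive_washer and foot below 0.005 m and z of spacer in the frame of foot between 0.0615 and 0.0665 m and angle between the z axis of each of spacer, drive_washer and the z axis of foot, either way round below 0.1 rad and z of drive_washer in the frame of foot between 0.0755 and 0.0805 m and value of joint keeper above 0.081 m), for 0.2 s.
At the end, for the whole second after the job is handed in: The spacer is on the spindle and flat on the bearing, the drive washer is over the square and flat on the spacer (each within 2.5 mm of its seated height, 5 mm of the axis and 0.1 rad of level), the keeper is within 5 mm of fully home, and all is released and at rest (all of step 3 and linear speed of each of spacer, drive_washer below 0.02 m/s); the robot touches nothing.
It fails at once if the washer is pressed on the spindle or foot with more than 30 N (contact force between drive_washer and foot above 30 N).
It fails at once if something else on the table is moved by more than 30 mm (distance of any of spare_bearing, plain_washer, mug, paint_jar, vase, screwdriver, wrench from where it was at the start of the episode above 0.03 m).
It also fails if it takes over 72 s, if anything falls off the work surface, if the arm or the gripper's body presses on something with over 40 N, if the wrist force passes 120 N, or if a joint passes its speed limit or range.

## Working session

There is one attempt and no reset: what is moved stays moved. The work goes in short steps, Python scripts to look and compute and a shell command to move; the robot and the scene stay as the last step left them, time stands still between calls to the robot, and variables do not carry over. Pictures are saved under pics/ and viewed, at most 10 in all, crops included, and the job is handed in when it is done.

```bash
mkdir -p pics
cat > h.py <<'E'
import numpy as np, cv2
from cell import *
def snap(n,f=None):
    d=grab_frame(n); cv2.imwrite(f'pics/{f or n}.png',d['img']); np.savez(f'pics/{f or n}.npz',**{k:d[k] for k in d}); return d
def load(f): return np.load(f'pics/{f}.npz')
def pix(d,X):
    X=np.atleast_2d(X); c=X@np.array(d['R']).T+np.array(d['t']); s=c[:,:2]/c[:,2:]
    s=s*(1+float(d['k1'])*(s**2).sum(1,keepdims=True)); K=np.array(d['intrinsics'])
    return s*[K[0,0],K[1,1]]+K[:2,2]
def ray(d,p,z):
    K=np.array(d['intrinsics']);q=(np.array(p,float)-K[:2,2])/[K[0,0],K[1,1]]; s=q.copy()
    for _ in range(20): s=q/(1+float(d['k1'])*(s@s))
    R=np.array(d['R']); o=-R.T@np.array(d['t']); v=R.T@np.r_[s,1]; return o+v*(z-o[2])/v[2]
E
python3 - <<'E'
from h import *
for n in('scene','side','wrist'):
    d=snap(n); print(n,-np.array(d['R']).T@d['t'],d['k1'],d['intrinsics'][0][0])
a=np.hstack([load('scene')['img'],load('side')['img']])
cv2.imwrite('pics/both.png',cv2.resize(load('scene')['img'],(800,600),interpolation=cv2.INTER_CUBIC))
s=sense();print(s['eef_pos'],s['tool_rot'],s['finger_gap'],s['t'])
E
```

```text
scene [1.28281393 0.16968083 0.88766956] -0.008831935485963987 398.4589204576897
side [ 0.14425821 -0.73034203  0.62303255] -0.04798073256681944 354.5742831989314
wrist [0.12615435 0.66681717 0.37418723] -0.06367890206451203 324.2976952230933
[0.20505419 0.64277369 0.24174899] [[-9.52685003e-01  3.03959223e-01 -2.74620828e-04]
 [ 3.03959344e-01  9.52684491e-01 -9.88357497e-04]
 [-3.87933727e-05 -1.02506693e-03 -9.99999474e-01]] 0.08545194242791992 0.15
```

View pics/both.png

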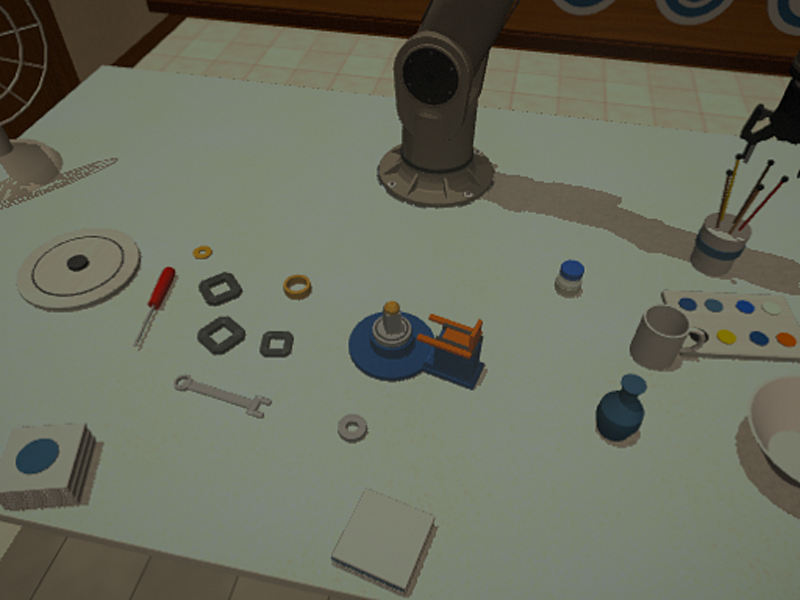

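View pics/side.png

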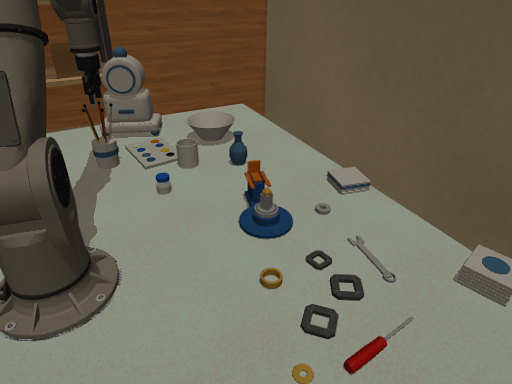

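The scene picture shows the spacer at about (297,286) of the enlarged image, the smallest washer at (277,344), the spindle tip at (392,306), and the keeper to its right. Next I'll enlarge crops.

Run:
```python
from h import *
a=load('scene')['img'][165:255,155:315]; b=load('side')['img'][150:285,245:345]
A=cv2.resize(a,None,fx=5,fy=5,interpolation=cv2.INTER_CUBIC)
cv2.imwrite('pics/c1.png',cv2.convertScaleAbs(A,alpha=1.5))
d=load('scene');S=lambda p,z:ray(d,np.array(p)*.64,z).round(3)
print('spacer',S((297,286),.01),'washer',S((277,344),.008),'big',S((220,335),.008),S((220,288),.008),'tip',S((392,306),.116),'tabtop',S((479,322),.13))
e=load('side');print('side spacer',ray(e,(271,278),.01),ray(e,(318.5,259.5),.006),ray(e,(267,192),.116),ray(e,(255,163),.13))
```

```text
spacer [ 0.464 -0.201  0.01 ] washer [ 0.613 -0.191  0.008] big [ 0.615 -0.301  0.008] [ 0.5   -0.35   0.008] tip [0.574 0.016 0.116] tabtop [0.592 0.165 0.13 ]
side spacer [ 0.46290764 -0.20281406  0.01      ] [ 0.60562324 -0.19736358  0.006     ] [ 0.55809819 -0.00421565  0.116     ] [0.59678618 0.14397629 0.13      ]
```

View pics/c1.png

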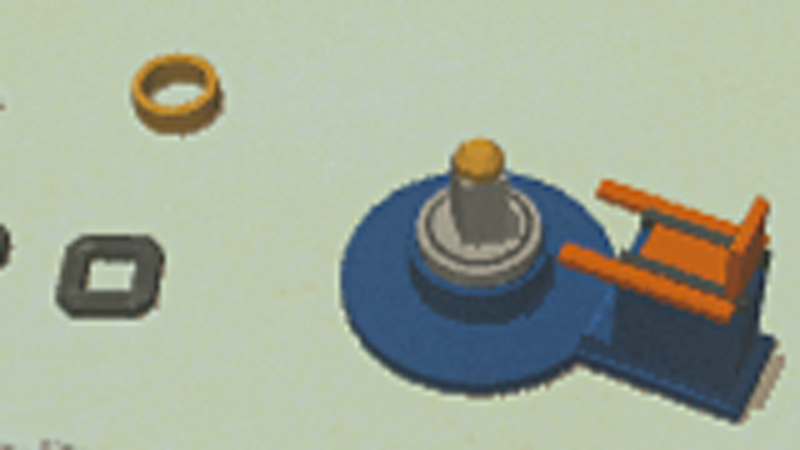

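Run:
```python
from h import *
d=load('scene');S=lambda p,z:ray(d,np.array(p)/5+[155,165],z)
def both(p,z): return S(p,z).round(4)
print('bearing',both((479,235),.054),'plate',both((478,277),.014),'tip',both((478,158),.113))
print('spacer top',both((177,85),.02),'washer hole',both((108,276),.004))
print('fork tips',both((604,188),.087),both((570,255),.087),'tab',both((762,205),.13),both((740,255),.13))
w=load('wrist');R=w['R'];print('fwd',R[2],'right',R[0])
s=sense();T=np.array(s['tool_rot']);c=-R.T@w['t'];print('cam in tool',T.T@(c-s['eef_pos']),'fwd in tool',T.T@R[2],T.T@R[0]); print(s.keys(),globals().get('tips_ahead'))
```

```text
bearing [0.5772 0.0167 0.054 ] plate [0.5743 0.0155 0.014 ] tip [0.5743 0.0154 0.113 ]
spacer top [ 0.4688 -0.1976  0.02  ] washer hole [ 0.6109 -0.1941  0.004 ]
fork tips [0.5576 0.0818 0.087 ] [0.6084 0.0725 0.087 ] tab [0.5908 0.1674 0.13  ] [0.6265 0.1606 0.13  ]
fwd [ 0.30520141 -0.09848479 -0.94718153] right [ 3.04484112e-01  9.52516962e-01 -9.28490955e-04]
cam in tool [ 0.0824698  -0.00121225 -0.13244027] fwd in tool [-3.20659438e-01 -8.52211525e-05  9.47194551e-01] [-5.50980287e-04  9.99999844e-01 -9.65544932e-05]
dict_keys(['t', 'joints', 'joint_vel', 'joint_efforts', 'eef_pos', 'tool_rot', 'wrist_force', 'wrist_torque', 'gripper_force', 'finger_gap']) 0.011
```

```bash
for i in 1 2 3; do python3 -m pendant '[{"dx":-0.025,"dy":-0.0202},{"dx":-0.025,"dy":-0.0202},{"dx":-0.025,"dy":-0.0202},{"dx":-0.025,"dy":-0.0202},{"dx":-0.025,"dy":-0.0202},{"dx":-0.025,"dy":-0.0202},{"dx":-0.025,"dy":-0.0202},{"dx":-0.025,"dy":-0.0202}]'; done; python3 -m pendant '[{},{}]'
python3 - <<'E'
from h import *
d=snap('wrist','w1'); p=pix(d,[[.575,.0155,.11],[.575,.0155,.054],[.467,-.2,.01],[.611,-.194,.004]]);print(p.round(0))
x,y=p[0].astype(int); x=max(100,min(412,x));y=max(75,min(309,y))
cv2.imwrite('pics/w1c.png',cv2.convertScaleAbs(cv2.resize(d['img'][y-75:y+75,x-100:x+100],None,fx=4,fy=4,interpolation=cv2.INTER_CUBIC),alpha=1.6)); print(x-100,y-75)
E
```

```text
[[ -39.  499.]
 [ -19.  468.]
 [-114.  415.]
 [ -65.  460.]]
0 234validation failed for argument at $[0]...
validation failed for argument at $[0]...
validation failed for argument at $[0]...
validation failed for argument at $[0]...
```

View pics/w1c.png

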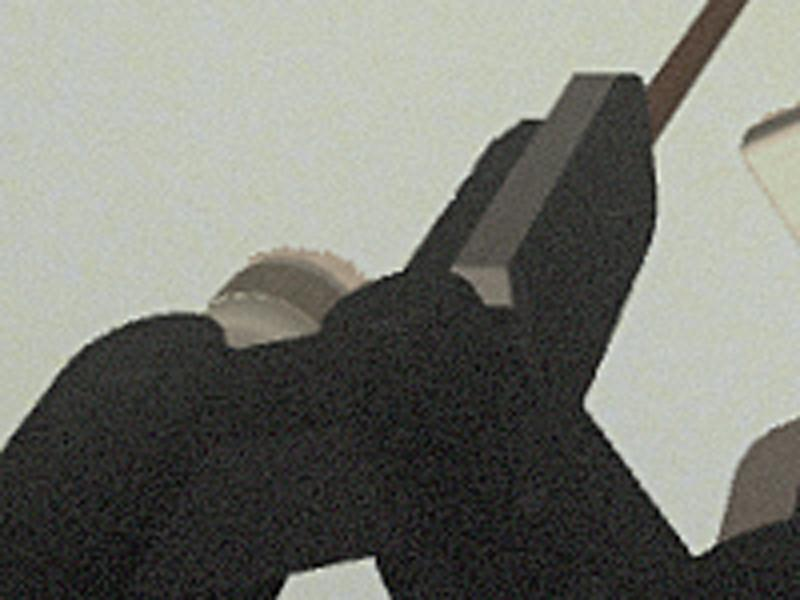

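The arm had not moved because the rows were refused; all seven keys seem to be required. The crop shows only the gripper fingers at the bottom of the wrist view.

```bash
for i in 1 2 3; do python3 -m pendant '[{"dx":-0.025,"dy":-0.0202,"dz":0,"wx":0,"wy":0,"wz":0,"grip":0},{"dx":-0.025,"dy":-0.0202,"dz":0,"wx":0,"wy":0,"wz":0,"grip":0},{"dx":-0.025,"dy":-0.0202,"dz":0,"wx":0,"wy":0,"wz":0,"grip":0},{"dx":-0.025,"dy":-0.0202,"dz":0,"wx":0,"wy":0,"wz":0,"grip":0},{"dx":-0.025,"dy":-0.0202,"dz":0,"wx":0,"wy":0,"wz":0,"grip":0},{"dx":-0.025,"dy":-0.0202,"dz":0,"wx":0,"wy":0,"wz":0,"grip":0},{"dx":-0.025,"dy":-0.0202,"dz":0,"wx":0,"wy":0,"wz":0,"grip":0},{"dx":-0.025,"dy":-0.0202,"dz":0,"wx":0,"wy":0,"wz":0,"grip":0}]'|tail -c 600; done; python3 -m pendant '[{"dx":0,"dy":0,"dz":0,"wx":0,"wy":0,"wz":0,"grip":0},{"dx":0,"dy":0,"dz":0,"wx":0,"wy":0,"wz":0,"grip":0}]'
python3 - <<'E'
from h import *
d=snap('wrist','w1'); p=pix(d,[[.575,.0155,.11],[.575,.0155,.054],[.467,-.2,.01],[.611,-.194,.004]]);print(p.round(0))
x,y=p[0].astype(int); x=max(100,min(412,x));y=max(75,min(309,y))
cv2.imwrite('pics/w1c.png',cv2.convertScaleAbs(cv2.resize(d['img'][y-75:y+75,x-100:x+100],None,fx=4,fy=4,interpolation=cv2.INTER_CUBIC),alpha=1.6)); print(x-100,y-75)
E
```

```text
t: 0.87
eef_pos: [0.3471, 0.4268, 0.2423]
tool_rot: [[-0.953, 0.304, -0.0], [0.304, 0.953, -0.0], [0.0, -0.0, -1.0]]
wrist_force: [0.4, 0.5, 1.0]
finger_gap: 0.0853
gripper_force: 0.0
t: 1.53
eef_pos: [0.4886, 0.2121, 0.2424]
tool_rot: [[-0.953, 0.304, 0.0], [0.304, 0.953, 0.0], [-0.0, 0.0, -1.0]]
wrist_force: [-0.5, 1.1, -0.1]
finger_gap: 0.0856
gripper_force: 0.0
t: 2.2
eef_pos: [0.63, -0.0026, 0.2422]
tool_rot: [[-0.953, 0.304, -0.0], [0.304, 0.953, 0.0], [0.0, 0.0, -1.0]]
wrist_force: [1.0, 0.9, -0.1]
finger_gap: 0.0852
gripper_force: 0.0
t: 2.37
eef_pos: [0.6297, -0.0032, 0.2419]
tool_rot: [[-0.952, 0.307, -0.0], [0.307, 0.952, -0.001], [0.0, -0.001, -1.0]]
wrist_force: [-0.5, 1.2, -0.5]
finger_gap: 0.0853
gripper_force: 0.0
[[257. 113.]
 [257. 108.]
 [ 39.  73.]
 [102. 188.]]
157 38
```

View pics/w1c.png

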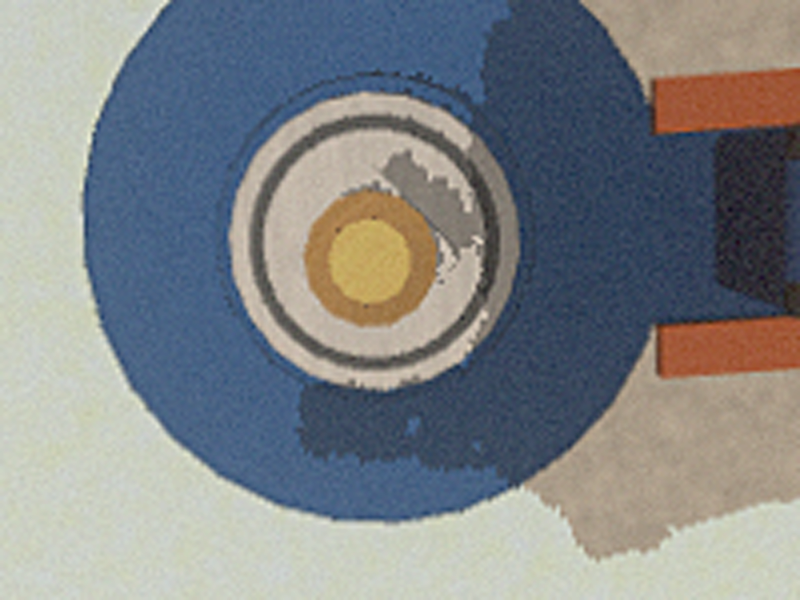

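View pics/w1.png

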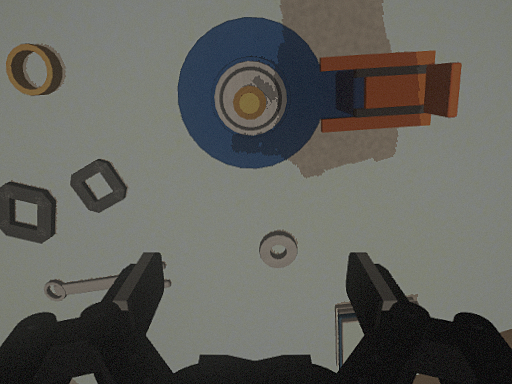

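The wrist image shows the spindle at (249,102), the spacer at about (34,69), the small washer at (99,186), and fork tips at x≈320. The square isn't distinguishable against the steel bearing, so I'll look again once the brass spacer is behind it.

```bash
cat >> h.py <<'E'
def warp(d,z,x0,x1,y0,y1,m=.0005):  # metric map: row->x, col->y
    xs=np.arange(x0,x1,m); ys=np.arange(y0,y1,m); X,Y=np.meshgrid(xs,ys,indexing='ij')
    p=pix(d,np.c_[X.ravel(),Y.ravel(),np.full(X.size,z)]).astype(np.float32).reshape(*X.shape,2)
    return cv2.remap(np.asarray(d['img']),p[...,0],p[...,1],cv2.INTER_CUBIC)
E
python3 - <<'E'
from h import *
d=load('w1');C=lambda p,z:ray(d,np.array(p)/4+[157,38],z).round(4)
print('tip',C((370,261),.116),'pilot',C((370,259),.110),'bearing',C((374,241),.054))
t=[C((653,133),.090),C((657,325),.090)];print('tips',t,np.degrees(np.arctan2(*(t[1]-t[0])[[1,0]])))
def hole(d,z,box,mask):
    m=mask(warp(d,z,*box)).astype(np.uint8)
    m=cv2.morphologyEx(m,cv2.MORPH_OPEN,np.ones((5,5)))
    cs,h=cv2.findContours(m,cv2.RETR_CCOMP,cv2.CHAIN_APPROX_NONE)
    for c in cs:
        if cv2.contourArea(c)>500:
            r=cv2.minAreaRect(c);(x,y),e=cv2.minEnclosingCircle(c);a=cv2.contourArea(c)
            print(z,'c',box[0]+r[0][1]*.0005,box[2]+r[0][0]*.0005,'size',np.array(r[1])*.5,'ang',r[2],'eqdiam',2*np.sqrt(a/np.pi)*.5)
dark=lambda i:i.max(2)<95
brass=lambda i:(i[...,2].astype(int)-i[...,0]>45)
for z in(.008,0):print('W');hole(d,z,(.57,.65,-.24,-.15),dark)
for z in(.02,0):print('S');hole(d,z,(.42,.51,-.25,-.15),brass)
E
```

```text
tip [0.5653 0.0121 0.116 ] pilot [0.5653 0.012  0.11  ] bearing [0.5646 0.0123 0.054 ]
tips [array([0.5599, 0.0754, 0.09  ]), array([0.5986, 0.0662, 0.09  ])] -13.372480596240193
W
0.008 c 0.6058433876037597 -0.19524810791015623 size [56.30014038 60.99949646] ang 79.3803482055664 eqdiam 63.47571613864961
0.008 c 0.6055303192138671 -0.19488729095458984 size [29.00460243 24.69907761] ang 79.59229278564453 eqdiam 29.087242521017966
W
0 c 0.607122745513916 -0.19996499252319336 size [57.61474609 62.319664  ] ang 79.61113739013672 eqdiam 64.89651842816943
0 c 0.6068081741333007 -0.19962063598632812 size [29.73476601 25.00392723] ang 78.9964599609375 eqdiam 29.699102589392897
S
0.02 c 0.46199999999999997 -0.20375 size [52.  51.5] ang 90.0 eqdiam 51.794939142323436
0.02 c 0.46199999999999997 -0.20375 size [41.36574554 41.36574554] ang 45.0 eqdiam 41.16458039503633
S
0 c 0.45699999999999996 -0.2165 size [55. 55.] ang 90.0 eqdiam 54.800498366355875
0 c 0.456875 -0.21637499618530273 size [43.84062195 43.48706818] ang 45.0 eqdiam 43.53409080638173
```

```bash
python3 -m pendant '[{"dx":0.0123,"dy":-0.0304,"dz":0.0125,"wx":0,"wy":0,"wz":0,"grip":0},{"dx":0.0123,"dy":-0.0304,"dz":0.0125,"wx":0,"wy":0,"wz":0,"grip":0},{"dx":0.0123,"dy":-0.0304,"dz":0.0125,"wx":0,"wy":0,"wz":0,"grip":0},{"dx":0.0123,"dy":-0.0304,"dz":0.0125,"wx":0,"wy":0,"wz":0,"grip":0},{"dx":0.0123,"dy":-0.0304,"dz":0.0125,"wx":0,"wy":0,"wz":0,"grip":0},{"dx":0.0123,"dy":-0.0304,"dz":0.0125,"wx":0,"wy":0,"wz":0,"grip":0},{"dx":0.0123,"dy":-0.0304,"dz":0.0125,"wx":0,"wy":0,"wz":0,"grip":0},{"dx":0.0123,"dy":-0.0304,"dz":0.0125,"wx":0,"wy":0,"wz":0,"grip":0}]'>/dev/null;  python3 -m pendant '[{"dx":0,"dy":0,"dz":0,"wx":0,"wy":0,"wz":0,"grip":0},{"dx":0,"dy":0,"dz":0,"wx":0,"wy":0,"wz":0,"grip":0}]'
cat >> h.py <<'E'
dark=lambda i:i.max(2)<95
brass=lambda i:(i[...,2].astype(int)-i[...,0]>45)
def hole(d,z,box,mask,k=5):
    m=mask(warp(d,z,*box)).astype(np.uint8)
    m=cv2.morphologyEx(m,cv2.MORPH_OPEN,np.ones((k,k)))
    cs,h=cv2.findContours(m,cv2.RETR_CCOMP,cv2.CHAIN_APPROX_NONE)
    for c in cs:
        if cv2.contourArea(c)>500:
            r=cv2.minAreaRect(c);a=cv2.contourArea(c)
            P=np.array([box[0]+r[0][1]*.0005,box[2]+r[0][0]*.0005,z])
            s=sense();T=np.array(s['tool_rot']);print('c',P.round(4),'size',np.array(r[1])*.5,'worldang',90-r[2],'eqd',np.sqrt(a/np.pi),'tool shift',(T.T@(P-s['eef_pos'])).round(4))
E
python3 - <<'E'
from h import *
d=snap('wrist','w2');hole(d,.02,(.42,.51,-.25,-.15),brass);hole(d,.0,(.42,.51,-.25,-.15),brass)
E
```

```text
t: 3.25
eef_pos: [0.4605, -0.2029, 0.142]
tool_rot: [[-0.952, 0.305, -0.001], [0.305, 0.952, 0.001], [0.001, 0.0, -1.0]]
wrist_force: [-0.7, -0.1, 0.2]
finger_gap: 0.0855
gripper_force: 0.0
c [ 0.4751 -0.2141  0.02  ] size [47.40501404 18.99249077] worldang 52.4314079284668 eqd 19.02415150778005 tool shift [-0.0164 -0.0075  0.1224]
c [ 0.4822 -0.2168  0.    ] size [51.61289597 20.55240631] worldang 52.35237503051758 eqd 20.6681365211924 tool shift [-0.024  -0.0079  0.1424]
```

Run:
```python
from h import *
d=load('w2');print(pix(d,[[.462,-.2037,.02],[.462,-.2037,0]]))
for th in(25,35):
    f=lambda i:(i[...,2].astype(int)-i[...,0]>th)
    print(th);hole(d,.02,(.42,.51,-.25,-.15),f)
w=warp(d,.02,.42,.51,-.25,-.15); cv2.imwrite('pics/w2w.png',np.hstack([cv2.resize(w,None,fx=2,fy=2),cv2.resize(d['img'],None,fx=.9,fy=.9)[:345].copy()[:,:400]]) if 0 else cv2.resize(w,None,fx=2,fy=2))
g=d['img'].astype(int);print((g[...,2]-g[...,0])[20:340:16,120:392:16])
```

```text
[[255.58392038 187.87779016]
 [255.50309507 180.79937728]]
25
c [ 0.4618 -0.2037  0.02  ] size [52.5 52.5] worldang 0.0 eqd 52.571147854985654 tool shift [-0.0005 -0.0016  0.1224]
c [ 0.4619 -0.2036  0.02  ] size [40.658638   40.30508423] worldang 45.0 eqd 40.4075557436942 tool shift [-0.0006 -0.0015  0.1224]
35
c [ 0.462 -0.204  0.02 ] size [52. 52.] worldang 0.0 eqd 51.85021985207291 tool shift [-0.0008 -0.0018  0.1224]
c [ 0.4618 -0.2037  0.02  ] size [41.5 41.5] worldang 90.0 eqd 41.21674250305197 tool shift [-0.0005 -0.0016  0.1224]
[[ 5  4  4  3  5  4  3  4  3  6  6  5  7 16 20 21 18]
 [ 0  3  7  5  2  8  7  5  9  4  3  5 19 22 21 18 20]
 [ 5  0  8  5  5  4  8  8  5  4  6  6 21 19 24 18 21]
 [ 5  5  4  8  5  7  3  6  2 -1  5  6 22 21 21 18 22]
 [ 7  7  6  9  5  4  3  3  4  4  8 22 18 19 19 21 19]
 [ 1  6  5  6  5  6  5  5  4  4  6 20 22 21 19 21 22]
 [ 7  7  1  5  3  5  2  4  2  4 24 22 22 19 22 23 23]
 [ 6  5  4  5  7  4  5  4  2  3 19 19 22 20 23 22 22]
 [ 9  7  6  5  7  2  8 19 20 19 22 21 21 22 21 20 18]
 [ 7  5  4  7  3  4 17 21 42 45 22 22 20 22 19 20 24]
 [ 5  8  7  2  2  4 23 28 23 17 46 21 19 21 21 20 19]
 [ 5  5  5  5  6  3  5 60  1  5 43 19 19 20 19 18 22]
 [ 6  5  5  5  5  1  4  3 58 56  6  7  6  6 11  9  5]
 [ 3  3 -2  4  5  3  3  9  7  6  8  8  7  6  3  0  3]
 [ 4  2  4  2  4  5 11  4  2  1  0  2  6  5  5  9  4]
 [ 7  6  3  5  0 -1  4  2  5  5  6  5  3  6  2  6  3]
 [-1  7  5  3  5  4  3 13  1  3  7  5  4  2  9  0  4]
 [ 6 -2 -1  5  5  6  7  8  6  3  6  4  6 21  3  0 -3]
 [ 8  0  2  7  5 -2 18  4  5  3  7  4  4  5  2  4  2]
 [ 2  5  6 -1  6  5  4  6  5  4 -2  4  5  7  6  4  8]]
```

```bash
python3 -m pendant '[{"dx":-0.0006,"dy":-0.0016,"dz":0.016,"wx":0,"wy":0,"wz":0,"grip":0},{"dx":0,"dy":0,"dz":0.016,"wx":0,"wy":0,"wz":0,"grip":0},{"dx":0,"dy":0,"dz":0.016,"wx":0,"wy":0,"wz":0,"grip":0},{"dx":0,"dy":0,"dz":0.016,"wx":0,"wy":0,"wz":0,"grip":0},{"dx":0,"dy":0,"dz":0.016,"wx":0,"wy":0,"wz":0,"grip":0},{"dx":0,"dy":0,"dz":0.016,"wx":0,"wy":0,"wz":0,"grip":0},{"dx":0,"dy":0,"dz":0.016,"wx":0,"wy":0,"wz":0,"grip":0},{"dx":0,"dy":0,"dz":0.016,"wx":0,"wy":0,"wz":0,"grip":0}]' 40;  python3 -m pendant '[{"dx":0,"dy":0,"dz":0,"wx":0,"wy":0,"wz":0,"grip":0.5},{"dx":0,"dy":0,"dz":0,"wx":0,"wy":0,"wz":0,"grip":0.8},{"dx":0,"dy":0,"dz":0,"wx":0,"wy":0,"wz":0,"grip":0.8},{"dx":0,"dy":0,"dz":0,"wx":0,"wy":0,"wz":0,"grip":0.8},{"dx":0,"dy":0,"dz":0,"wx":0,"wy":0,"wz":0,"grip":0.8},{"dx":0,"dy":0,"dz":0,"wx":0,"wy":0,"wz":0,"grip":0.8}]'
```

```text
t: 3.97
eef_pos: [0.4633, -0.2028, 0.0138]
tool_rot: [[-0.954, 0.301, 0.001], [0.301, 0.954, 0.001], [-0.001, 0.001, -1.0]]
wrist_force: [0.2, -0.3, -0.1]
finger_gap: 0.0856
gripper_force: 0.0
t: 4.47
eef_pos: [0.4628, -0.2044, 0.0154]
tool_rot: [[-0.953, 0.303, 0.002], [0.303, 0.953, -0.0], [-0.002, 0.001, -1.0]]
wrist_force: [-0.9, 3.2, 10.2]
finger_gap: 0.0514
gripper_force: 43.0
```

```bash
python3 -m pendant '[{"dx":0,"dy":0,"dz":-0.02,"wx":0,"wy":0,"wz":0,"grip":0.8},{"dx":0,"dy":0,"dz":-0.035,"wx":0,"wy":0,"wz":0.12,"grip":0.8},{"dx":0,"dy":0,"dz":-0.035,"wx":0,"wy":0,"wz":0.12,"grip":0.8},{"dx":0,"dy":0,"dz":-0.035,"wx":0,"wy":0,"wz":0.12,"grip":0.8},{"dx":0,"dy":0,"dz":-0.035,"wx":0,"wy":0,"wz":0.12,"grip":0.8},{"dx":0,"dy":0,"dz":0,"wx":0,"wy":0,"wz":0.12,"grip":0.8},{"dx":0,"dy":0,"dz":0,"wx":0,"wy":0,"wz":0.12,"grip":0.8},{"dx":0,"dy":0,"dz":0,"wx":0,"wy":0,"wz":0.12,"grip":0.8}]'|head -2
python3 -m pendant '[{"dx":0,"dy":0,"dz":0,"wx":0,"wy":0,"wz":0.12,"grip":0.8},{"dx":0,"dy":0,"dz":0,"wx":0,"wy":0,"wz":0.12,"grip":0.8},{"dx":0,"dy":0,"dz":0,"wx":0,"wy":0,"wz":0.12,"grip":0.8},{"dx":0,"dy":0,"dz":0,"wx":0,"wy":0,"wz":0.12,"grip":0.8},{"dx":0,"dy":0,"dz":0,"wx":0,"wy":0,"wz":0.12,"grip":0.8},{"dx":0,"dy":0,"dz":0,"wx":0,"wy":0,"wz":0.06,"grip":0.8},{"dx":0,"dy":0,"dz":0,"wx":0,"wy":0,"wz":0,"grip":0.8}]'
```

```text
t: 5.13
eef_pos: [0.4622, -0.2044, 0.1755]
t: 5.72
eef_pos: [0.4619, -0.2044, 0.1746]
tool_rot: [[0.239, 0.971, 0.0], [0.971, -0.239, 0.0], [0.0, 0.0, -1.0]]
wrist_force: [-0.4, 0.4, -1.1]
finger_gap: 0.0514
gripper_force: 42.7
```

```bash
python3 -m pendant '[{"dx":0.0258,"dy":0.008,"dz":0,"wx":0,"wy":0,"wz":0,"grip":0.8},{"dx":0.0258,"dy":0.008,"dz":0,"wx":0,"wy":0,"wz":0,"grip":0.8},{"dx":0.0258,"dy":0.008,"dz":0,"wx":0,"wy":0,"wz":0,"grip":0.8},{"dx":0.0258,"dy":0.008,"dz":0,"wx":0,"wy":0,"wz":0,"grip":0.8},{"dx":0.0258,"dy":0.008,"dz":0,"wx":0,"wy":0,"wz":0,"grip":0.8},{"dx":0.0258,"dy":0.008,"dz":0,"wx":0,"wy":0,"wz":0,"grip":0.8},{"dx":0,"dy":0,"dz":0,"wx":0,"wy":0,"wz":0,"grip":0.8},{"dx":0,"dy":0,"dz":0,"wx":0,"wy":0,"wz":0,"grip":0.8}]'
python3 - <<'E'
from h import *
d=snap('wrist','w3'); s=sense();e=s['eef_pos'];f=lambda i:(i[...,2].astype(int)-i[...,0]>25)
print(pix(d,[[.565,.012,.116],[e[0],e[1],e[2]+.0046]]))
print('spacer');hole(d,e[2]+.0046,(e[0]-.045,e[0]+.045,e[1]-.045,e[1]+.045),f)
print('pilot');hole(d,.11,(.535,.595,-.02,.045),f)
im=d['img'];x,y=pix(d,[.565,.012,.11])[0].astype(int);a=im[max(0,y-40):y+40,x-50:x+50]
L=cv2.createCLAHE(4,(2,2)).apply(cv2.cvtColor(a,cv2.COLOR_BGR2GRAY));A=cv2.resize(L,(500,5*a.shape[0]),interpolation=cv2.INTER_CUBIC)
B=np.zeros((max(384,A.shape[0]),800),np.uint8);B[:A.shape[0],:500]=A;B[:288,500:]=cv2.resize(cv2.cvtColor(im,cv2.COLOR_BGR2GRAY),(300,288))*1;cv2.imwrite('pics/w3c.png',B);print(x,y)
E
```

```text
t: 6.38
eef_pos: [0.5454, -0.0642, 0.1744]
tool_rot: [[0.231, 0.973, -0.0], [0.973, -0.231, -0.0], [-0.0, -0.0, -1.0]]
wrist_force: [-0.3, -0.3, -1.5]
finger_gap: 0.0518
gripper_force: 42.6
[[257.33658396  85.95479407]
 [254.33901614 271.66869211]]
spacer
c [ 0.5455 -0.0641  0.179 ] size [53.3949585  53.50201416] worldang 15.52410888671875 eqd 53.10729466402405 tool shift [ 0.0015  0.0004 -0.0046]
c [ 0.5478 -0.0607  0.179 ] size [32.16516876 40.52698517] worldang 52.2060546875 eqd 34.95699719740774 tool shift [ 0.0053  0.0018 -0.0046]
pilot
c [0.5652 0.0118 0.11  ] size [25.5 25.5] worldang 0.0 eqd 25.57901427050663 tool shift [0.0799 0.0019 0.0644]
257 85
```

View pics/w3c.png

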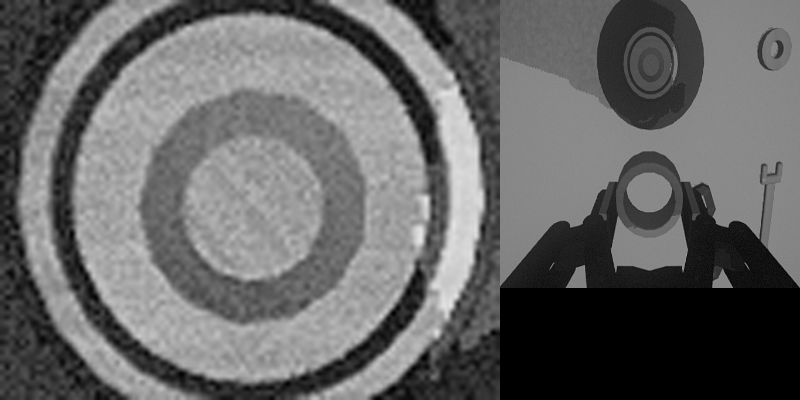

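The view shows the spacer held level in the gripper and the spindle rings concentric at about (257,85). The square's outline still doesn't show.

```bash
python3 -m pendant '[{"dx":0.0196,"dy":0.0004,"dz":0,"wx":0,"wy":0,"wz":0,"grip":0.8},{"dx":0.0196,"dy":0.0004,"dz":0,"wx":0,"wy":0,"wz":0,"grip":0.8},{"dx":0.0196,"dy":0.0004,"dz":0,"wx":0,"wy":0,"wz":0,"grip":0.8},{"dx":0.0196,"dy":0.0004,"dz":0,"wx":0,"wy":0,"wz":0,"grip":0.8},{"dx":0,"dy":0,"dz":0.015,"wx":0,"wy":0,"wz":0,"grip":0.8},{"dx":0,"dy":0,"dz":0.015,"wx":0,"wy":0,"wz":0,"grip":0.8},{"dx":0,"dy":0,"dz":0.015,"wx":0,"wy":0,"wz":0,"grip":0.8},{"dx":0,"dy":0,"dz":0,"wx":0,"wy":0,"wz":0,"grip":0.8}]'
python3 - <<'E'
from h import *
d=snap('wrist','w4'); s=sense();e=np.array(s['eef_pos']);f=lambda i:(i[...,2].astype(int)-i[...,0]>25)
hole(d,e[2]+.0046,(e[0]-.045,e[0]+.045,e[1]-.045,e[1]+.045),f)
E
python3 -m pendant '[{"dx":0,"dy":0,"dz":0.006,"wx":0,"wy":0,"wz":0,"grip":0.8},{"dx":0,"dy":0,"dz":0.006,"wx":0,"wy":0,"wz":0,"grip":0.8},{"dx":0,"dy":0,"dz":0.003,"wx":0,"wy":0,"wz":0,"grip":0.8},{"dx":0,"dy":0,"dz":0,"wx":0,"wy":0,"wz":0,"grip":0.8}]'
```

```text
t: 7.1
eef_pos: [0.5633, 0.0092, 0.1275]
tool_rot: [[0.236, 0.972, -0.003], [0.972, -0.236, -0.001], [-0.001, -0.003, -1.0]]
wrist_force: [-0.6, 0.0, -2.0]
finger_gap: 0.0514
gripper_force: 42.6
c [0.5635 0.0127 0.1334] size [52.  58.5] worldang 0.0 eqd 55.133476746094196 tool shift [ 0.0035 -0.0014 -0.0046]
c [0.5647 0.0142 0.1334] size [24.50765228 36.99864578] worldang 71.5650520324707 eqd 24.34528718405717 tool shift [ 0.0052 -0.0005 -0.0046]
t: 7.48
eef_pos: [0.5648, 0.0101, 0.114]
tool_rot: [[0.236, 0.972, -0.0], [0.972, -0.236, -0.0], [-0.0, -0.0, -1.0]]
wrist_force: [-0.6, 0.4, 0.1]
finger_gap: 0.0511
gripper_force: 42.6
```

```bash
python3 -m pendant '[{"dx":0,"dy":0,"dz":0.007,"wx":0,"wy":0,"wz":0,"grip":0.8},{"dx":0,"dy":0,"dz":0.007,"wx":0,"wy":0,"wz":0,"grip":0.8},{"dx":0,"dy":0,"dz":0.007,"wx":0,"wy":0,"wz":0,"grip":0.8},{"dx":0,"dy":0,"dz":0.007,"wx":0,"wy":0,"wz":0,"grip":0.8},{"dx":0,"dy":0,"dz":0.007,"wx":0,"wy":0,"wz":0,"grip":0.8},{"dx":0,"dy":0,"dz":0.005,"wx":0,"wy":0,"wz":0,"grip":0.8},{"dx":0,"dy":0,"dz":0,"wx":0,"wy":0,"wz":0,"grip":0.8}]'
python3 -m pendant '[{"dx":0,"dy":0,"dz":0.003,"wx":0,"wy":0,"wz":0,"grip":0.8},{"dx":0,"dy":0,"dz":0.002,"wx":0,"wy":0,"wz":0,"grip":0.8},{"dx":0,"dy":0,"dz":0,"wx":0,"wy":0,"wz":0,"grip":0.8}]'
```

```text
t: 8.07
eef_pos: [0.5644, 0.0101, 0.0731]
tool_rot: [[0.236, 0.972, -0.002], [0.972, -0.236, -0.0], [-0.001, -0.001, -1.0]]
wrist_force: [-0.8, 0.3, -0.6]
finger_gap: 0.0512
gripper_force: 42.6
t: 8.32
eef_pos: [0.5652, 0.0102, 0.0695]
tool_rot: [[0.236, 0.972, 0.0], [0.972, -0.236, 0.0], [0.0, 0.0, -1.0]]
wrist_force: [-0.1, -0.2, -2.2]
finger_gap: 0.0515
gripper_force: 42.6
```

```bash
python3 -m pendant '[{"dx":0,"dy":0,"dz":0.001,"wx":0,"wy":0,"wz":0,"grip":0.8},{"dx":0,"dy":0,"dz":0,"wx":0,"wy":0,"wz":0,"grip":0.8}]'
python3 -m pendant '[{"dx":0,"dy":0,"dz":0,"wx":0,"wy":0,"wz":0,"grip":0.2},{"dx":0,"dy":0,"dz":0,"wx":0,"wy":0,"wz":0,"grip":0},{"dx":0,"dy":0,"dz":0,"wx":0,"wy":0,"wz":0,"grip":0},{"dx":0,"dy":0,"dz":0,"wx":0,"wy":0,"wz":0,"grip":0},{"dx":0,"dy":0,"dz":-0.02,"wx":0,"wy":0,"wz":0,"grip":0},{"dx":0,"dy":0,"dz":-0.03,"wx":0,"wy":0,"wz":0,"grip":0},{"dx":-0.02,"dy":0,"dz":-0.03,"wx":0,"wy":0,"wz":0,"grip":0},{"dx":-0.03,"dy":0,"dz":-0.03,"wx":0,"wy":0,"wz":0,"grip":0}]'
python3 -m pendant '[{"dx":-0.02,"dy":0,"dz":0,"wx":0,"wy":0,"wz":0,"grip":0},{"dx":0,"dy":0,"dz":0,"wx":0,"wy":0,"wz":0,"grip":0},{"dx":0,"dy":0,"dz":0,"wx":0,"wy":0,"wz":0,"grip":0}]'
python3 - <<'E'
from h import *
d=snap('wrist','w5'); f=lambda i:(i[...,2].astype(int)-i[...,0]>25)
hole(d,.074,(.52,.61,-.035,.055),f)
im=d['img'];x,y=pix(d,[.565,.012,.1])[0].astype(int);y=max(y,40);a=im[y-40:y+40,x-45:x+45]
A=cv2.resize(a,(450,400),interpolation=cv2.INTER_CUBIC);A=cv2.convertScaleAbs(A,alpha=1.6)
w=warp(d,.102,.535,.595,-.02,.04,.00015)[...,:];w=cv2.convertScaleAbs(w,alpha=1.6);B=np.zeros((400,850,3),np.uint8);B[:,:450]=A;B[:,450:]=w[:400,:400];cv2.imwrite('pics/w5c.png',B[:,:800]);print(x,y)
E
```

```text
t: 8.48
eef_pos: [0.5652, 0.0102, 0.0693]
tool_rot: [[0.236, 0.972, 0.0], [0.972, -0.236, 0.001], [0.001, 0.0, -1.0]]
wrist_force: [-6.0, 0.6, 20.0]
finger_gap: 0.0515
gripper_force: 45.0
t: 9.15
eef_pos: [0.5536, -0.0362, 0.1786]
tool_rot: [[0.232, 0.973, -0.001], [0.973, -0.232, -0.0], [-0.0, -0.001, -1.0]]
wrist_force: [1.7, -0.3, 0.3]
finger_gap: 0.0855
gripper_force: 0.0
t: 9.4
eef_pos: [0.5485, -0.058, 0.1781]
tool_rot: [[0.238, 0.971, 0.001], [0.971, -0.238, 0.001], [0.001, 0.001, -1.0]]
wrist_force: [0.7, -0.1, -1.1]
finger_gap: 0.0854
gripper_force: 0.0
c [0.5645 0.0105 0.074 ] size [30. 30.] worldang 0.0 eqd 30.203909247028673 tool shift [ 0.0693 -0.0004  0.1036]
c [0.565  0.0102 0.074 ] size [52.  52.5] worldang 0.0 eqd 52.48934386962558 tool shift [6.920e-02 1.000e-04 1.036e-01]
c [0.5654 0.0101 0.074 ] size [39.59797668 39.95153046] worldang 45.0 eqd 39.77636596367913 tool shift [0.0692 0.0005 0.1036]
253 96
```

View pics/w5c.png

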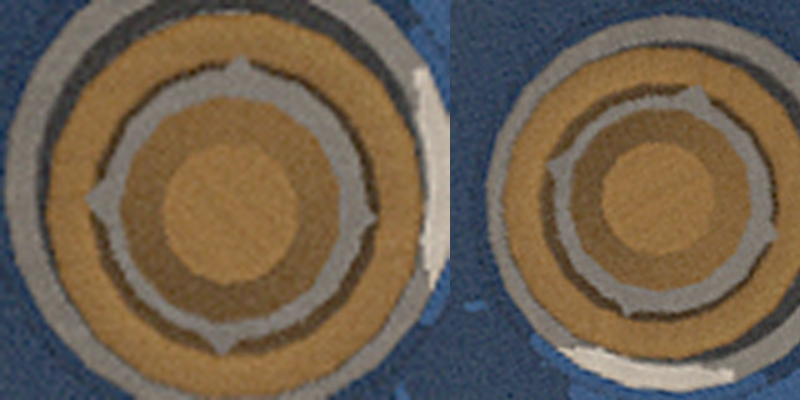

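The spacer sits flat and centred. The four square corners show at (695,90), (552,165), (772,235) and (625,312) in the metric patch, so the sides are turned 27.4° in the world and the axis is at (0.5651, 0.0117).

```bash
python3 -m pendant '[{"dx":0,"dy":0,"dz":0,"wx":0,"wy":0,"wz":-0.105,"grip":0},{"dx":0,"dy":0,"dz":0,"wx":0,"wy":0,"wz":-0.105,"grip":0},{"dx":0,"dy":0,"dz":0,"wx":0,"wy":0,"wz":-0.105,"grip":0},{"dx":0,"dy":0,"dz":0,"wx":0,"wy":0,"wz":-0.105,"grip":0},{"dx":-0.0242,"dy":0.0053,"dz":0.0067,"wx":0,"wy":0,"wz":0,"grip":0},{"dx":-0.0242,"dy":0.0053,"dz":0.0067,"wx":0,"wy":0,"wz":0,"grip":0},{"dx":-0.0242,"dy":0.0053,"dz":0.0067,"wx":0,"wy":0,"wz":0,"grip":0},{"dx":-0.0242,"dy":0.0053,"dz":0.0067,"wx":0,"wy":0,"wz":0,"grip":0}]'|head -2
python3 -m pendant '[{"dx":-0.0242,"dy":0.0053,"dz":0.0067,"wx":0,"wy":0,"wz":0,"grip":0},{"dx":-0.0242,"dy":0.0053,"dz":0.0067,"wx":0,"wy":0,"wz":0,"grip":0},{"dx":0,"dy":0,"dz":0,"wx":0,"wy":0,"wz":0,"grip":0},{"dx":0,"dy":0,"dz":0,"wx":0,"wy":0,"wz":0,"grip":0}]'
python3 - <<'E'
from h import *
d=snap('wrist','w6')
for th in(80,95,110):
    print(th);hole(d,.008,(.565,.645,-.235,-.155),lambda i:i.max(2)<th)
E
```

```text
t: 10.12
eef_pos: [0.5875, -0.1482, 0.1497]
t: 10.45
eef_pos: [0.606, -0.1947, 0.136]
tool_rot: [[-0.18, 0.984, -0.002], [0.984, 0.18, -0.0], [0.0, -0.002, -1.0]]
wrist_force: [-0.2, 0.7, -0.4]
finger_gap: 0.0852
gripper_force: 0.0
80
c [ 0.6061 -0.1961  0.008 ] size [56.25946808 57.86944199] worldang 10.304847717285156 eqd 61.83347958749048 tool shift [-0.0025 -0.0002  0.1284]
c [ 0.606  -0.1957  0.008 ] size [28.75583839 26.78809738] worldang 10.304847717285156 eqd 30.5184325772765 tool shift [-0.0021 -0.0002  0.1284]
95
c [ 0.606 -0.196  0.008] size [56.61724091 58.5402565 ] worldang 10.304847717285156 eqd 62.35762639502234 tool shift [-0.0024 -0.0002  0.1284]
c [ 0.6059 -0.1956  0.008 ] size [28.49338913 26.37342072] worldang 10.175506591796875 eqd 30.016264471836255 tool shift [-0.002  -0.0002  0.1284]
110
c [ 0.605  -0.1917  0.008 ] size [80.  72.5] worldang 0.0 eqd 73.73852097643072 tool shift [ 0.0019 -0.0004  0.1284]
c [ 0.6059 -0.1956  0.008 ] size [28.41390038 25.7202282 ] worldang 10.007980346679688 eqd 29.051655085662865 tool shift [-0.002  -0.0003  0.1284]
```

```bash
python3 -m pendant '[{"dx":-0.003,"dy":0,"dz":0.0152,"wx":0,"wy":0,"wz":0,"grip":0},{"dx":0,"dy":0,"dz":0.0152,"wx":0,"wy":0,"wz":0,"grip":0},{"dx":0,"dy":0,"dz":0.0152,"wx":0,"wy":0,"wz":0,"grip":0},{"dx":0,"dy":0,"dz":0.0152,"wx":0,"wy":0,"wz":0,"grip":0},{"dx":0,"dy":0,"dz":0.0152,"wx":0,"wy":0,"wz":0,"grip":0},{"dx":0,"dy":0,"dz":0.0152,"wx":0,"wy":0,"wz":0,"grip":0},{"dx":0,"dy":0,"dz":0.0152,"wx":0,"wy":0,"wz":0,"grip":0},{"dx":0,"dy":0,"dz":0.0145,"wx":0,"wy":0,"wz":0,"grip":0}]' 40;  python3 -m pendant '[{"dx":0,"dy":0,"dz":0,"wx":0,"wy":0,"wz":0,"grip":0.5},{"dx":0,"dy":0,"dz":0,"wx":0,"wy":0,"wz":0,"grip":0.8},{"dx":0,"dy":0,"dz":0,"wx":0,"wy":0,"wz":0,"grip":0.8},{"dx":0,"dy":0,"dz":0,"wx":0,"wy":0,"wz":0,"grip":0.8},{"dx":0,"dy":0,"dz":0,"wx":0,"wy":0,"wz":0,"grip":0.8},{"dx":0,"dy":0,"dz":0,"wx":0,"wy":0,"wz":0,"grip":0.8}]'
```

```text
t: 11.17
eef_pos: [0.6066, -0.197, 0.0151]
tool_rot: [[-0.181, 0.983, -0.0], [0.983, 0.181, 0.0], [0.0, -0.0, -1.0]]
wrist_force: [0.0, -0.0, -0.8]
finger_gap: 0.0854
gripper_force: 0.0
t: 11.67
eef_pos: [0.6087, -0.1981, 0.0192]
tool_rot: [[-0.181, 0.984, 0.005], [0.984, 0.181, -0.001], [-0.002, 0.004, -1.0]]
wrist_force: [4.0, -0.7, 10.3]
finger_gap: 0.0169
gripper_force: 4.9
```

The fingers rode over the washer because the tips stand further back when open. I'll lift, open, look again and go lower.

```bash
python3 -m pendant '[{"dx":0,"dy":0,"dz":-0.02,"wx":0,"wy":0,"wz":0,"grip":0.8},{"dx":0,"dy":0,"dz":-0.03,"wx":0,"wy":0,"wz":0,"grip":0},{"dx":0,"dy":0,"dz":-0.03,"wx":0,"wy":0,"wz":0,"grip":0},{"dx":0,"dy":0,"dz":-0.03,"wx":0,"wy":0,"wz":0,"grip":0},{"dx":0,"dy":0,"dz":-0.01,"wx":0,"wy":0,"wz":0,"grip":0},{"dx":0,"dy":0,"dz":0,"wx":0,"wy":0,"wz":0,"grip":0},{"dx":0,"dy":0,"dz":0,"wx":0,"wy":0,"wz":0,"grip":0},{"dx":0,"dy":0,"dz":0,"wx":0,"wy":0,"wz":0,"grip":0}]'
python3 - <<'E'
from h import *
d=snap('wrist','w7')
for th in(80,95):
    print(th);hole(d,.008,(.565,.645,-.235,-.155),lambda i:i.max(2)<th)
E
```

```text
t: 12.33
eef_pos: [0.6064, -0.1969, 0.136]
tool_rot: [[-0.181, 0.983, -0.001], [0.983, 0.181, 0.0], [0.001, -0.001, -1.0]]
wrist_force: [-0.9, 1.0, -1.2]
finger_gap: 0.0854
gripper_force: 0.0
80
c [ 0.606  -0.1963  0.008 ] size [56.3489151  57.60111237] worldang 10.304847717285156 eqd 61.72914747107851 tool shift [0.0006 0.     0.1277]
c [ 0.6059 -0.1958  0.008 ] size [28.70354462 26.47330284] worldang 10.007980346679688 eqd 30.277590264241923 tool shift [0.0011 0.     0.1277]
95
c [ 0.606  -0.1963  0.008 ] size [56.70668411 58.18248749] worldang 10.304847717285156 eqd 62.24266723673493 tool shift [0.0006 0.     0.1277]
c [ 0.6059 -0.1959  0.008 ] size [28.27129555 25.8296814 ] worldang 9.865814208984375 eqd 29.666931679871805 tool shift [0.001  0.     0.1277]
```

```bash
python3 -m pendant '[{"dx":0,"dy":0,"dz":0.0165,"wx":0,"wy":0,"wz":0,"grip":0},{"dx":0,"dy":0,"dz":0.0165,"wx":0,"wy":0,"wz":0,"grip":0},{"dx":0,"dy":0,"dz":0.0165,"wx":0,"wy":0,"wz":0,"grip":0},{"dx":0,"dy":0,"dz":0.0165,"wx":0,"wy":0,"wz":0,"grip":0},{"dx":0,"dy":0,"dz":0.0165,"wx":0,"wy":0,"wz":0,"grip":0},{"dx":0,"dy":0,"dz":0.0165,"wx":0,"wy":0,"wz":0,"grip":0},{"dx":0,"dy":0,"dz":0.0165,"wx":0,"wy":0,"wz":0,"grip":0},{"dx":0,"dy":0,"dz":0.0135,"wx":0,"wy":0,"wz":0,"grip":0}]' 40;  python3 -m pendant '[{"dx":0,"dy":0,"dz":0,"wx":0,"wy":0,"wz":0,"grip":0.3},{"dx":0,"dy":0,"dz":0,"wx":0,"wy":0,"wz":0,"grip":0.6},{"dx":0,"dy":0,"dz":0,"wx":0,"wy":0,"wz":0,"grip":0.6},{"dx":0,"dy":0,"dz":0,"wx":0,"wy":0,"wz":0,"grip":0.6},{"dx":0,"dy":0,"dz":0,"wx":0,"wy":0,"wz":0,"grip":0.6}]'
```

```text
t: 13.05
eef_pos: [0.6056, -0.1971, 0.0053]
tool_rot: [[-0.181, 0.984, -0.002], [0.984, 0.181, 0.0], [0.001, -0.002, -1.0]]
wrist_force: [-0.6, 0.0, -0.2]
finger_gap: 0.0857
gripper_force: 0.0
t: 13.47
eef_pos: [0.6071, -0.1974, 0.0085]
tool_rot: [[-0.181, 0.983, 0.001], [0.983, 0.181, -0.0], [-0.0, 0.001, -1.0]]
wrist_force: [-0.0, -0.2, -1.4]
finger_gap: 0.0546
gripper_force: 42.4
```

```bash
python3 -m pendant '[{"dx":0,"dy":0,"dz":-0.015,"wx":0,"wy":0,"wz":0,"grip":0.6},{"dx":0,"dy":0,"dz":-0.035,"wx":0,"wy":0,"wz":0,"grip":0.6},{"dx":0,"dy":0,"dz":-0.04,"wx":0,"wy":0,"wz":-0.1,"grip":0.6},{"dx":0,"dy":0,"dz":-0.04,"wx":0,"wy":0,"wz":-0.1,"grip":0.6},{"dx":0,"dy":0,"dz":-0.038,"wx":0,"wy":0,"wz":-0.097,"grip":0.6},{"dx":0.0312,"dy":0.0148,"dz":0,"wx":0,"wy":0,"wz":0,"grip":0.6},{"dx":0.0312,"dy":0.0148,"dz":0,"wx":0,"wy":0,"wz":0,"grip":0.6},{"dx":0.0312,"dy":0.0148,"dz":0,"wx":0,"wy":0,"wz":0,"grip":0.6}]'|head -2
python3 -m pendant '[{"dx":0.0312,"dy":0.0148,"dz":0,"wx":0,"wy":0,"wz":0,"grip":0.6},{"dx":0,"dy":0,"dz":0,"wx":0,"wy":0,"wz":0,"grip":0.6},{"dx":0,"dy":0,"dz":0,"wx":0,"wy":0,"wz":0,"grip":0.6}]'
python3 - <<'E'
from h import *
d=snap('wrist','w8'); s=sense();e=s['eef_pos']
for z in(-.0005,.0015):
  for th in(80,95):
    print('washer top dz',z);hole(d,e[2]+z,(e[0]-.045,e[0]+.045,e[1]-.045,e[1]+.045),lambda i:i.max(2)>th)
f=lambda i:(i[...,2].astype(int)-i[...,0]>25)
print('spacer');hole(d,.074,(.52,.61,-.035,.055),f)
im=d['img'];a=im[170:330,166:346];A=cv2.convertScaleAbs(cv2.resize(a,(450,400),interpolation=cv2.INTER_CUBIC),alpha=1.8)
w=cv2.convertScaleAbs(warp(d,.102,.54,.59,-.0133,.0367,.000125),alpha=1.6)[:400,:350]
cv2.imwrite('pics/w8c.png',np.hstack([A,w]))
E
```

```text
t: 14.13
eef_pos: [0.6029, -0.0932, 0.1779]
t: 14.38
eef_pos: [0.6018, -0.0568, 0.1769]
tool_rot: [[-0.464, 0.886, 0.001], [0.886, 0.464, 0.001], [0.0, 0.001, -1.0]]
wrist_force: [0.2, -0.3, -2.0]
finger_gap: 0.0545
gripper_force: 43.3
washer top dz -0.0005
c [ 0.6186 -0.0914  0.1763] size [67.22392273 36.2834549 ] worldang 24.775146484375 eqd 41.717613818504475 tool shift [-0.0367 -0.0002  0.0005]
c [ 0.5995 -0.0546  0.1763] size [27.20206642 23.56447792] worldang 27.47443389892578 eqd 27.934507083167993 tool shift [ 0.0048 -0.0001  0.0005]
c [ 0.6018 -0.0587  0.1763] size [89.99998474 88.99998474] worldang 0.0 eqd 49.71435518312636 tool shift [ 0.     -0.      0.0005]
washer top dz -0.0005
c [ 0.6184 -0.0913  0.1763] size [66.98671722 35.49551392] worldang 24.319305419921875 eqd 41.28811687952469 tool shift [-0.0366 -0.0003  0.0005]
c [ 0.5995 -0.0546  0.1763] size [27.14440918 23.36907959] worldang 27.645977020263672 eqd 27.742986587467577 tool shift [ 0.0047 -0.0001  0.0005]
c [ 0.6018 -0.0587  0.1763] size [89.99998474 88.99998474] worldang 0.0 eqd 48.32473983362332 tool shift [
[... 597 characters left out ...]
tool shift [-0.0353 -0.0001 -0.0015]
c [ 0.599  -0.0535  0.1783] size [26.67463875 22.9933815 ] worldang 27.552806854248047 eqd 27.34428500885924 tool shift [ 0.0059 -0.     -0.0015]
c [ 0.6018 -0.0577  0.1783] size [89.99998474 86.99998474] worldang 0.0 eqd 47.74824143140144 tool shift [ 0.0009  0.0005 -0.0015]
spacer
c [0.5655 0.0112 0.074 ] size [30.  30.5] worldang 0.0 eqd 30.413952871175685 tool shift [7.890e-02 1.000e-04 1.028e-01]
c [0.5652 0.01   0.074 ] size [52.5 53. ] worldang 0.0 eqd 52.704185998674234 tool shift [ 0.0779 -0.0007  0.1028]
c [0.5645 0.0105 0.074 ] size [39.35479736 38.4603653 ] worldang 26.565048217773438 eqd 38.869755270278745 tool shift [ 0.0787 -0.0011  0.1028]
```

View pics/w8c.png

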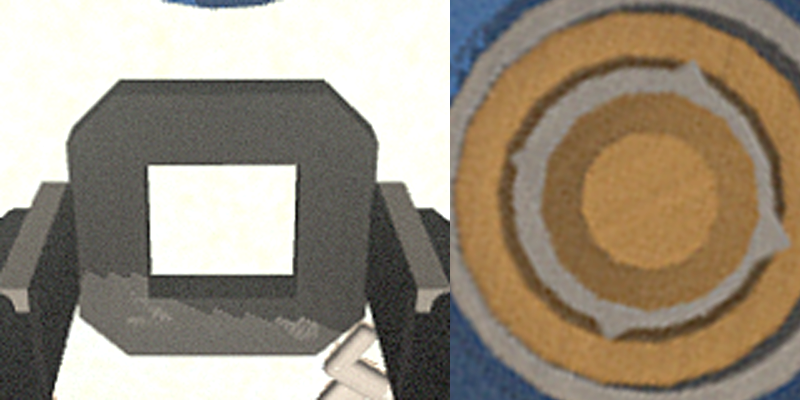

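The washer is held square and level between the jaws. In the left pane its hole's top edges run from y=163 to 298 and x=148 to 297. The square's corners in the right pane match to within 1°.

Run:
```python
from h import *
d=load('w8');s=sense();e=np.array(s['eef_pos']);T=np.array(s['tool_rot'])
q=lambda x,y,z:T.T@(ray(d,np.array([x,y])/2.5+[166,170]-[.3,.3],z)-e)
sp=T.T@(np.array([.565,.0118,.102])-e);print('spindle',sp.round(4),e)
for dz in(-.006,-.003,0,.003):
    z=e[2]+dz
    a=[q(222,163,z),q(222,298,z),q(148,230,z),q(297,230,z),q(222,92,z),q(222,354,z)]
    c=(a[0]+a[1])/2;o=(a[4]+a[5])/2
    print(dz,'hole',((a[0]-a[1])[0]).round(4),((a[3]-a[2])[1]).round(4),c.round(4),'outer',(a[4]-a[5])[0].round(4),o.round(4),'y',((a[2]+a[3])/2)[1].round(4),'move',(sp-c)[:2].round(4))
```

```text
spindle [ 0.0796 -0.0001  0.0748] [ 0.60177056 -0.05874475  0.17684323]
-0.006 hole 0.0304 0.0292 [-0.0012  0.      0.006 ] outer 0.0588 [-0.0009  0.      0.006 ] y 0.0001 move [ 0.0807 -0.0001]
-0.003 hole 0.0297 0.0285 [0.0007 0.     0.003 ] outer 0.0575 [0.0009 0.     0.003 ] y 0.0001 move [ 0.0789 -0.0001]
0 hole 0.0291 0.0279 [ 0.0025  0.     -0.    ] outer 0.0562 [ 0.0027  0.     -0.    ] y 0.0001 move [ 0.0771 -0.0001]
0.003 hole 0.0284 0.0273 [ 0.0043  0.     -0.003 ] outer 0.055 [ 0.0046  0.     -0.003 ] y 0.0001 move [ 0.0753 -0.0001]
```

```bash
python3 -m pendant '[{"dx":0.026,"dy":0,"dz":0,"wx":0,"wy":0,"wz":-0.005,"grip":0.6},{"dx":0.026,"dy":0,"dz":0,"wx":0,"wy":0,"wz":-0.004,"grip":0.6},{"dx":0.0262,"dy":0,"dz":0,"wx":0,"wy":0,"wz":0,"grip":0.6},{"dx":0,"dy":0,"dz":0.018,"wx":0,"wy":0,"wz":0,"grip":0.6},{"dx":0,"dy":0,"dz":0.018,"wx":0,"wy":0,"wz":0,"grip":0.6},{"dx":0,"dy":0,"dz":0.01,"wx":0,"wy":0,"wz":0,"grip":0.6},{"dx":0,"dy":0,"dz":0.004,"wx":0,"wy":0,"wz":0,"grip":0.6},{"dx":0,"dy":0,"dz":0.002,"wx":0,"wy":0,"wz":0,"grip":0.6}]'
python3 - <<'E'
from h import *
d=snap('wrist','w9'); x,y=pix(d,[.565,.0118,.116])[0].astype(int);print(x,y)
a=d['img'][y-50:y+50,x-60:x+60];cv2.imwrite('pics/w9c.png',cv2.convertScaleAbs(cv2.resize(a,(600,500),interpolation=cv2.INTER_CUBIC),alpha=1.8))
E
```

```text
t: 15.1
eef_pos: [0.5654, 0.0087, 0.1236]
tool_rot: [[-0.467, 0.884, -0.001], [0.884, 0.467, -0.001], [-0.0, -0.001, -1.0]]
wrist_force: [-0.4, -0.0, -1.7]
finger_gap: 0.0545
gripper_force: 43.2
258 250
```

View pics/w9c.png

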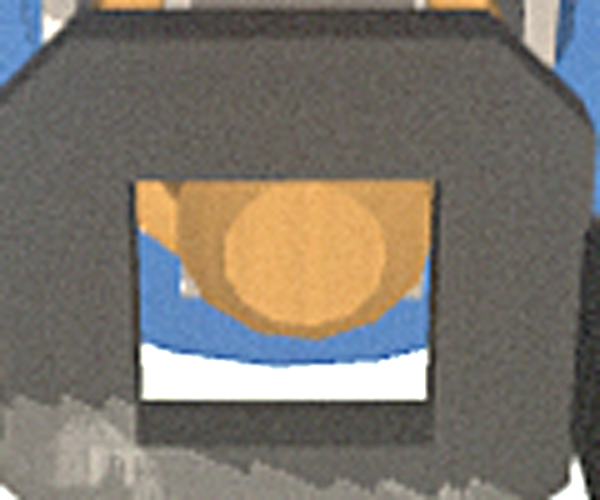

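The view shows the pilot's tip inside the hole at (305,252); the hole spans x 132 to 438 and y 180 to 443. The tip is right of centre.

Run:
```python
from h import *
d=load('w9');s=sense();e=np.array(s['eef_pos']);T=np.array(s['tool_rot'])
q=lambda x,y,z:T.T@(ray(d,np.array([x,y])/5+[198,200]-[.4,.4],z)-e)
t=q(305,252,.116);print('tip',t,e)
for dz in(-.002,-.0005,.001):
    z=e[2]+dz;a=[q(285,180,z),q(285,443,z),q(132,310,z),q(438,310,z)]
    c=(a[0]+a[1])/2;print(dz,(a[0]-a[1])[0],(a[3]-a[2])[1],'hole',c[0],(a[2]+a[3])[1]/2,'move',(t-c)[0],t[1]-(a[2]+a[3])[1]/2)
```

```text
tip [0.00326887 0.0008446  0.00765298] [0.56548203 0.00888239 0.12365455]
-0.002 0.028722806377021088 0.029051335464920433 hole -0.0004440535140291541 -0.0011115284017835098 move 0.0037129225031358464 0.001956126733157708
-0.0005 0.028402220283168113 0.028727082533794454 hole 0.0004703054398702642 -0.0011118639780212372 move 0.002798563549236428 0.0019564623093954354
0.001 0.028081634189315138 0.028402829602668562 hole 0.0013846643937697242 -0.0011121995542589212 move 0.001884204595336968 0.0019567978856331195
```

```bash
python3 -m pendant '[{"dx":0.0026,"dy":0.0019,"dz":0,"wx":0,"wy":0,"wz":0,"grip":0.6},{"dx":0,"dy":0,"dz":0,"wx":0,"wy":0,"wz":0,"grip":0.6},{"dx":0,"dy":0,"dz":0.003,"wx":0,"wy":0,"wz":0,"grip":0.6},{"dx":0,"dy":0,"dz":0.003,"wx":0,"wy":0,"wz":0,"grip":0.6},{"dx":0,"dy":0,"dz":0.002,"wx":0,"wy":0,"wz":0,"grip":0.6},{"dx":0,"dy":0,"dz":0,"wx":0,"wy":0,"wz":0,"grip":0.6}]'
python3 - <<'E'
from h import *
s=sense();print(s['wrist_torque']);snap('wrist','w10')
E
python3 -m pendant '[{"dx":0,"dy":0,"dz":0.002,"wx":0,"wy":0,"wz":0,"grip":0.6},{"dx":0,"dy":0,"dz":0.002,"wx":0,"wy":0,"wz":0,"grip":0.6},{"dx":0,"dy":0,"dz":0,"wx":0,"wy":0,"wz":0,"grip":0.6}]'
```

```text
t: 15.65
eef_pos: [0.5659, 0.0131, 0.1154]
tool_rot: [[-0.469, 0.883, 0.0], [0.883, 0.469, -0.0], [-0.0, -0.0, -1.0]]
wrist_force: [0.2, -0.4, 0.0]
finger_gap: 0.0546
gripper_force: 43.5
[-0.1258625  -0.24471734 -0.02934882]
t: 15.95
eef_pos: [0.566, 0.0128, 0.1115]
tool_rot: [[-0.469, 0.883, 0.0], [0.883, 0.469, -0.0], [-0.001, 0.0, -1.0]]
wrist_force: [3.2, -4.3, -0.4]
finger_gap: 0.0548
gripper_force: 43.4
```

```bash
python3 -m pendant '[{"dx":-0.0008,"dy":0.0001,"dz":0,"wx":0,"wy":0,"wz":0,"grip":0.6},{"dx":0,"dy":0,"dz":0,"wx":0,"wy":0,"wz":0,"grip":0.6}]'
python3 -m pendant '[{"dx":0,"dy":0,"dz":0.001,"wx":0,"wy":0,"wz":0,"grip":0.6},{"dx":0,"dy":0,"dz":0.001,"wx":0,"wy":0,"wz":0,"grip":0.6},{"dx":0,"dy":0,"dz":0,"wx":0,"wy":0,"wz":0,"grip":0.6}]'
```

```text
t: 16.12
eef_pos: [0.5661, 0.0126, 0.1116]
tool_rot: [[-0.469, 0.883, -0.001], [0.883, 0.469, 0.0], [0.0, -0.0, -1.0]]
wrist_force: [0.4, -0.8, -2.1]
finger_gap: 0.0542
gripper_force: 43.3
t: 16.37
eef_pos: [0.5662, 0.0126, 0.1095]
tool_rot: [[-0.469, 0.883, -0.0], [0.883, 0.469, -0.0], [0.0, -0.0, -1.0]]
wrist_force: [1.4, -1.6, -1.1]
finger_gap: 0.0546
gripper_force: 43.3
```

```bash
python3 -m pendant '[{"dx":-0.0004,"dy":0,"dz":0.001,"wx":0,"wy":0,"wz":0,"grip":0.6},{"dx":0,"dy":0,"dz":0.001,"wx":0,"wy":0,"wz":0,"grip":0.6},{"dx":0,"dy":0,"dz":0,"wx":0,"wy":0,"wz":0,"grip":0.6}]'
python3 -m pendant '[{"dx":0,"dy":0,"dz":0.001,"wx":0,"wy":0,"wz":0,"grip":0.6},{"dx":0,"dy":0,"dz":0.001,"wx":0,"wy":0,"wz":0,"grip":0.6},{"dx":0,"dy":0,"dz":0,"wx":0,"wy":0,"wz":0,"grip":0.6}]'
python3 -c "
from h import *
print(sense()['wrist_torque'])"
```

```text
t: 16.62
eef_pos: [0.5662, 0.0124, 0.1074]
tool_rot: [[-0.469, 0.883, -0.001], [0.883, 0.469, 0.0], [0.0, -0.001, -1.0]]
wrist_force: [0.2, 0.2, -2.2]
finger_gap: 0.0549
gripper_force: 43.3
t: 16.87
eef_pos: [0.5663, 0.0122, 0.1054]
tool_rot: [[-0.469, 0.883, -0.0], [0.883, 0.469, -0.0], [0.0, -0.0, -1.0]]
wrist_force: [-0.2, -0.6, -0.7]
finger_gap: 0.0547
gripper_force: 43.3
[0.02900172 0.00996503 0.02071784]
```

```bash
python3 -m pendant '[{"dx":0,"dy":0,"dz":0.002,"wx":0,"wy":0,"wz":0,"grip":0.6},{"dx":0,"dy":0,"dz":0.002,"wx":0,"wy":0,"wz":0,"grip":0.6},{"dx":0,"dy":0,"dz":0.002,"wx":0,"wy":0,"wz":0,"grip":0.6},{"dx":0,"dy":0,"dz":0.002,"wx":0,"wy":0,"wz":0,"grip":0.6},{"dx":0,"dy":0,"dz":0,"wx":0,"wy":0,"wz":0,"grip":0.6}]'
python3 -m pendant '[{"dx":0,"dy":0,"dz":0.002,"wx":0,"wy":0,"wz":0,"grip":0.6},{"dx":0,"dy":0,"dz":0.002,"wx":0,"wy":0,"wz":0,"grip":0.6},{"dx":0,"dy":0,"dz":0.002,"wx":0,"wy":0,"wz":0,"grip":0.6},{"dx":0,"dy":0,"dz":0.002,"wx":0,"wy":0,"wz":0,"grip":0.6},{"dx":0,"dy":0,"dz":0.002,"wx":0,"wy":0,"wz":0,"grip":0.6},{"dx":0,"dy":0,"dz":0.002,"wx":0,"wy":0,"wz":0,"grip":0.6},{"dx":0,"dy":0,"dz":0,"wx":0,"wy":0,"wz":0,"grip":0.6}]'
python3 -m pendant '[{"dx":0,"dy":0,"dz":0.001,"wx":0,"wy":0,"wz":0,"grip":0.6},{"dx":0,"dy":0,"dz":0.0005,"wx":0,"wy":0,"wz":0,"grip":0.6},{"dx":0,"dy":0,"dz":0,"wx":0,"wy":0,"wz":0,"grip":0.6}]'
```

```text
t: 17.28
eef_pos: [0.5662, 0.0122, 0.0972]
tool_rot: [[-0.469, 0.883, -0.001], [0.883, 0.469, -0.0], [0.0, -0.001, -1.0]]
wrist_force: [0.3, -0.1, -1.5]
finger_gap: 0.0543
gripper_force: 43.3
t: 17.87
eef_pos: [0.5663, 0.0122, 0.0853]
tool_rot: [[-0.469, 0.883, -0.001], [0.883, 0.469, -0.0], [0.0, -0.001, -1.0]]
wrist_force: [-0.6, -0.5, -1.6]
finger_gap: 0.0546
gripper_force: 43.3
t: 18.12
eef_pos: [0.5665, 0.0122, 0.0841]
tool_rot: [[-0.469, 0.883, -0.0], [0.883, 0.469, -0.0], [-0.0, -0.0, -1.0]]
wrist_force: [0.3, -0.0, -1.3]
finger_gap: 0.0545
gripper_force: 43.3
```

```bash
python3 -m pendant '[{"dx":0,"dy":0,"dz":0.0008,"wx":0,"wy":0,"wz":0,"grip":0.6},{"dx":0,"dy":0,"dz":0,"wx":0,"wy":0,"wz":0,"grip":0.6}]'
python3 -m pendant '[{"dx":0,"dy":0,"dz":0.0006,"wx":0,"wy":0,"wz":0,"grip":0.6},{"dx":0,"dy":0,"dz":0,"wx":0,"wy":0,"wz":0,"grip":0.6}]' | grep -E 'eef|wrist'
python3 -m pendant '[{"dx":0,"dy":0,"dz":0,"wx":0,"wy":0,"wz":0,"grip":0.2},{"dx":0,"dy":0,"dz":0,"wx":0,"wy":0,"wz":0,"grip":0},{"dx":0,"dy":0,"dz":0,"wx":0,"wy":0,"wz":0,"grip":0},{"dx":0,"dy":0,"dz":0,"wx":0,"wy":0,"wz":0,"grip":0},{"dx":0,"dy":0,"dz":-0.02,"wx":0,"wy":0,"wz":0,"grip":0},{"dx":0,"dy":0,"dz":-0.03,"wx":0,"wy":0,"wz":0,"grip":0},{"dx":0,"dy":0,"dz":-0.03,"wx":0,"wy":0,"wz":0,"grip":0},{"dx":0,"dy":0,"dz":-0.02,"wx":0,"wy":0,"wz":0,"grip":0}]'
python3 - <<'E'
from h import *
d=snap('side','s2'); x,y=pix(d,[.565,.0118,.08])[0].astype(int);print(x,y,pix(d,[[.565,.0118,.082],[.565,.0118,.102]]))
a=d['img'][y-60:y+60,x-60:x+60]
e=snap('scene','sc2');x,y=pix(e,[.565,.0118,.08])[0].astype(int);b=e['img'][y-60:y+60,x-40:x+80]
cv2.imwrite('pics/s2c.png',cv2.convertScaleAbs(np.hstack([cv2.resize(i,(400,400),interpolation=cv2.INTER_CUBIC) for i in(a,b)]),alpha=1.5))
E
```

```text
t: 18.28
eef_pos: [0.5665, 0.0122, 0.0833]
tool_rot: [[-0.469, 0.883, -0.0], [0.883, 0.469, -0.0], [-0.0, -0.0, -1.0]]
wrist_force: [0.1, 0.2, -1.5]
finger_gap: 0.0544
gripper_force: 43.3
eef_pos: [0.5665, 0.0122, 0.0827]
wrist_force: [0.6, 0.1, -2.0]
t: 19.12
eef_pos: [0.567, 0.0118, 0.1852]
tool_rot: [[-0.468, 0.884, 0.002], [0.884, 0.468, 0.0], [-0.001, 0.001, -1.0]]
wrist_force: [0.2, 0.2, 0.8]
finger_gap: 0.0853
gripper_force: 0.0
266 199 [[266.11277437 199.03022533]
 [266.28250519 193.03675747]]
```

View pics/s2c.png

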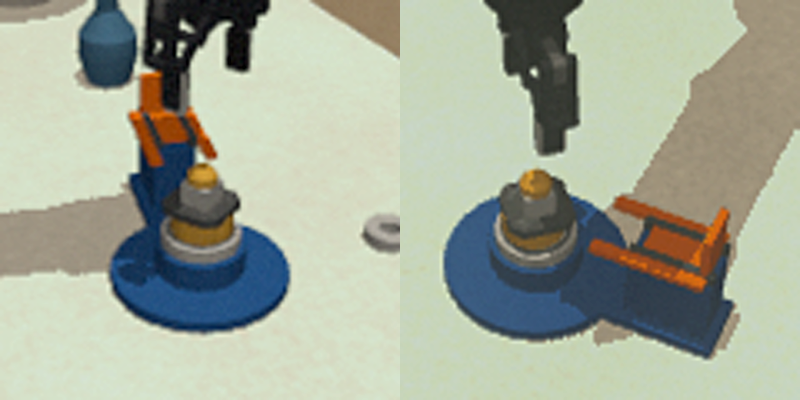

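The washer lies flat on the spacer, and the keeper is clear and still open. Next I'll shut the fingers, turn, and go behind the tab.

```bash
python3 -m pendant '[{"dx":0,"dy":0,"dz":0,"wx":0,"wy":0,"wz":0.12,"grip":1},{"dx":0,"dy":0,"dz":0,"wx":0,"wy":0,"wz":0.12,"grip":1},{"dx":0,"dy":0,"dz":0,"wx":0,"wy":0,"wz":0.12,"grip":1},{"dx":0,"dy":0,"dz":0,"wx":0,"wy":0,"wz":0.12,"grip":1},{"dx":0,"dy":0,"dz":0,"wx":0,"wy":0,"wz":0.12,"grip":1},{"dx":0,"dy":0,"dz":0,"wx":0,"wy":0,"wz":0.12,"grip":1},{"dx":0,"dy":0,"dz":0,"wx":0,"wy":0,"wz":0,"grip":1}]' 40
python3 - <<'E'
from h import *
d=snap('wrist','w11');org=lambda i:((i[...,2].astype(int)-i[...,0]>60)&(i[...,2].astype(int)-i[...,1]>45))
print('prongs');
m=org(warp(d,.09,.53,.64,.05,.19)).astype(np.uint8);r,c=np.nonzero(cv2.erode(m,np.ones((3,3))))
X=np.c_[.53+r*.0005,.05+c*.0005]
for a in(-11.5,-12.5,-13.4):
    a=np.radians(a);u=np.array([-np.sin(a),np.cos(a)]);v=np.array([np.cos(a),np.sin(a)]);P=(X-[.565,.0117]);y=P@u;x=P@v
    k=(y>.065)&(y<.10);print(np.degrees(a),'tip y',np.percentile(y,.5),'x near',x[k].min(),x[k].max(),'far',[f(x[(y>.1)&(y<.125)]) for f in(np.min,np.max)],'ymax',y.max())
s=sense();T=np.array(s['tool_rot']);print(T.T@(np.array([.565,.0117,.1])-s['eef_pos']))
E
```

```text
t: 19.8
eef_pos: [0.5662, 0.0123, 0.182]
tool_rot: [[0.236, 0.972, -0.001], [0.972, -0.236, -0.001], [-0.001, -0.001, -1.0]]
wrist_force: [-0.5, 0.7, -0.3]
finger_gap: 0.0008
gripper_force: 0.0
prongs
-11.5 tip y 0.061964382146847984 x near -0.02812479003932235 0.03325221206403607 far [np.float64(-0.026682081271171176), np.float64(0.0343384723820158)] ymax 0.13142143486362542
-12.5 tip y 0.06239833869283921 x near -0.029263777156118574 0.03154755465253305 far [np.float64(-0.02848537880774897), np.float64(0.03210256015376913)] ymax 0.13100601620483956
-13.4 tip y 0.06241570473635795 x near -0.030258361765811953 0.03042566996169336 far [np.float64(-0.03021823066623982), np.float64(0.030281250713169318)] ymax 0.13059801617928926
[-0.00079341 -0.00102099  0.08212351]
```

```bash
python3 -m pendant '[{"dx":0.032,"dy":-0.0002,"dz":0,"wx":0,"wy":0,"wz":0,"grip":1},{"dx":0.032,"dy":-0.0002,"dz":0,"wx":0,"wy":0,"wz":0,"grip":1},{"dx":0.032,"dy":-0.0002,"dz":0,"wx":0,"wy":0,"wz":0,"grip":1},{"dx":0.032,"dy":-0.0002,"dz":0,"wx":0,"wy":0,"wz":0,"grip":1},{"dx":0.032,"dy":-0.0002,"dz":0,"wx":0,"wy":0,"wz":0,"grip":1},{"dx":0.032,"dy":0,"dz":0,"wx":0,"wy":0,"wz":0,"grip":1},{"dx":0,"dy":0,"dz":0.034,"wx":0,"wy":0,"wz":0,"grip":1},{"dx":0,"dy":0,"dz":0.033,"wx":0,"wy":0,"wz":0,"grip":1}]'
python3 -m pendant '[{"dx":-0.01,"dy":0,"dz":0,"wx":0,"wy":0,"wz":0,"grip":1},{"dx":-0.006,"dy":0,"dz":0,"wx":0,"wy":0,"wz":0,"grip":1},{"dx":-0.006,"dy":0,"dz":0,"wx":0,"wy":0,"wz":0,"grip":1},{"dx":-0.006,"dy":0,"dz":0,"wx":0,"wy":0,"wz":0,"grip":1},{"dx":-0.006,"dy":0,"dz":0,"wx":0,"wy":0,"wz":0,"grip":1}]'
python3 -m pendant '[{"dx":-0.006,"dy":0,"dz":0,"wx":0,"wy":0,"wz":0,"grip":1},{"dx":-0.006,"dy":0,"dz":0,"wx":0,"wy":0,"wz":0,"grip":1},{"dx":-0.006,"dy":0,"dz":0,"wx":0,"wy":0,"wz":0,"grip":1},{"dx":-0.006,"dy":0,"dz":0,"wx":0,"wy":0,"wz":0,"grip":1},{"dx":-0.006,"dy":0,"dz":0,"wx":0,"wy":0,"wz":0,"grip":1}]'
```

```text
t: 20.52
eef_pos: [0.6105, 0.2022, 0.1153]
tool_rot: [[0.221, 0.975, 0.002], [0.975, -0.221, 0.002], [0.002, 0.002, -1.0]]
wrist_force: [0.3, -1.1, -1.0]
finger_gap: -0.0002
gripper_force: 0.0
t: 20.93
eef_pos: [0.6028, 0.1656, 0.1177]
tool_rot: [[0.23, 0.973, 0.003], [0.973, -0.23, 0.002], [0.002, 0.002, -1.0]]
wrist_force: [0.6, 3.1, 2.4]
finger_gap: -0.0003
gripper_force: 1.4
t: 21.35
eef_pos: [0.5948, 0.1365, 0.1159]
tool_rot: [[0.23, 0.973, 0.0], [0.973, -0.23, 0.0], [0.0, 0.0, -1.0]]
wrist_force: [1.7, 2.9, 1.0]
finger_gap: -0.0003
gripper_force: 1.4
```

```bash
python3 -m pendant '[{"dx":-0.006,"dy":0,"dz":0,"wx":0,"wy":0,"wz":0,"grip":1},{"dx":-0.006,"dy":0,"dz":0,"wx":0,"wy":0,"wz":0,"grip":1},{"dx":-0.006,"dy":0,"dz":0,"wx":0,"wy":0,"wz":0,"grip":1},{"dx":-0.006,"dy":0,"dz":0,"wx":0,"wy":0,"wz":0,"grip":1},{"dx":-0.006,"dy":0,"dz":0,"wx":0,"wy":0,"wz":0,"grip":1},{"dx":-0.004,"dy":0,"dz":0,"wx":0,"wy":0,"wz":0,"grip":1},{"dx":0,"dy":0,"dz":0,"wx":0,"wy":0,"wz":0,"grip":1}]'
python3 -m pendant '[{"dx":-0.002,"dy":0,"dz":0,"wx":0,"wy":0,"wz":0,"grip":1},{"dx":-0.002,"dy":0,"dz":0,"wx":0,"wy":0,"wz":0,"grip":1},{"dx":0,"dy":0,"dz":0,"wx":0,"wy":0,"wz":0,"grip":1}]'
```

```text
t: 21.93
eef_pos: [0.5867, 0.1026, 0.1157]
tool_rot: [[0.231, 0.973, -0.001], [0.973, -0.231, -0.0], [-0.001, -0.0, -1.0]]
wrist_force: [0.6, -0.5, -0.7]
finger_gap: 0.0003
gripper_force: 0.0
t: 22.18
eef_pos: [0.5861, 0.0998, 0.1157]
tool_rot: [[0.23, 0.973, -0.0], [0.973, -0.23, -0.0], [-0.0, -0.0, -1.0]]
wrist_force: [-0.3, -0.2, -0.7]
finger_gap: 0.0001
gripper_force: 0.0
```

```bash
for i in 1 2; do python3 -m pendant '[{"dx":-0.0015,"dy":0,"dz":0,"wx":0,"wy":0,"wz":0,"grip":1},{"dx":-0.001,"dy":0,"dz":0,"wx":0,"wy":0,"wz":0,"grip":1}]' | grep -E "eef|wrist"; done
python3 - <<'E'
from h import *
d=snap('scene','sc3');e=snap('side','s3')
for n in('scene','side'):pass
u=np.array([.2317,.973])
org=lambda i:((i[...,2].astype(int)-i[...,0]>60)&(i[...,2].astype(int)-i[...,1]>45))
for f,o in(('sc2','sc3'),('s2','s3')):
    for k in(f,o):
        m=org(load(k)['img']); r,c=np.nonzero(m); s=(r>120)&(r<260)&(c>200)&(c<330);print(k,c[s].mean().round(1),r[s].mean().round(1),s.sum())
E
```

```text
eef_pos: [0.5856, 0.0977, 0.1157]
wrist_force: [-0.1, 2.0, -1.3]
eef_pos: [0.5855, 0.0973, 0.1158]
wrist_force: [4.0, 16.5, -3.4]
sc2 289.7 214.9 335
sc3 261.0 206.2 365
s2 254.8 175.0 216
s3 261.1 185.7 382
```

```bash
python3 -m pendant '[{"dx":0.005,"dy":0,"dz":0,"wx":0,"wy":0,"wz":0,"grip":1},{"dx":0.025,"dy":0,"dz":0,"wx":0,"wy":0,"wz":0,"grip":1},{"dx":0,"dy":0,"dz":-0.03,"wx":0,"wy":0,"wz":0,"grip":1},{"dx":0,"dy":0,"dz":-0.035,"wx":0,"wy":0,"wz":0,"grip":1},{"dx":-0.035,"dy":0,"dz":0,"wx":0,"wy":0,"wz":0,"grip":1},{"dx":-0.035,"dy":0,"dz":0,"wx":0,"wy":0,"wz":0,"grip":1},{"dx":-0.035,"dy":0,"dz":0,"wx":0,"wy":0,"wz":0,"grip":1},{"dx":-0.035,"dy":0,"dz":0,"wx":0,"wy":0,"wz":0,"grip":1}]'
python3 -m pendant '[{"dx":-0.035,"dy":0,"dz":0,"wx":0,"wy":0,"wz":0,"grip":1},{"dx":0,"dy":0,"dz":0,"wx":0,"wy":0,"wz":0,"grip":1},{"dx":0,"dy":0,"dz":0,"wx":0,"wy":0,"wz":0,"grip":1}]'
python3 - <<'E'
from h import *
d=snap('wrist','w12');org=lambda i:((i[...,2].astype(int)-i[...,0]>60)&(i[...,2].astype(int)-i[...,1]>45))
m=org(warp(d,.09,.51,.62,-.06,.12)).astype(np.uint8);r,c=np.nonzero(cv2.erode(m,np.ones((3,3))))
P=np.c_[.51+r*.0005,-.06+c*.0005]-[.565,.0117];y=P@[.2317,.973];x=P@[.973,-.2317]
k=abs(x)>.022;print('tip y',np.percentile(y[k],1),'expected',.066-.086,x.min(),x.max())
f=lambda i:(i[...,2].astype(int)-i[...,0]>25)
print('dark washer');g=warp(d,.082,.53,.60,-.025,.05);print(pix(d,[.565,.0117,.11]))
print('pilot');hole(d,.11,(.545,.585,-.008,.032),lambda i:f(i)&~org(i))
E
```

```text
t: 23.28
eef_pos: [0.5591, -0.0134, 0.181]
tool_rot: [[0.229, 0.973, 0.0], [0.973, -0.229, -0.0], [-0.0, 0.0, -1.0]]
wrist_force: [1.0, -0.6, -0.1]
finger_gap: -0.0002
gripper_force: 0.0
t: 23.53
eef_pos: [0.5512, -0.0483, 0.1811]
tool_rot: [[0.234, 0.972, 0.0], [0.972, -0.234, -0.0], [-0.0, 0.0, -1.0]]
wrist_force: [0.0, 0.3, 0.1]
finger_gap: -0.0003
gripper_force: 0.0
tip y -0.01808214799999998 expected -0.01999999999999999 -0.03048695999999992 0.03036964000000009
dark washer
[[253.74097298 114.53136713]]
pilot
c [0.5652 0.012  0.11  ] size [25.5 26. ] worldang 0.0 eqd 25.69076777759065 tool shift [ 0.0601 -0.0003  0.0709]
```

```bash
python3 -c "
from cell import *
print(hand_in())"
```

```text
the job is handed in; nothing more can be done
None
```

The spacer and washer are on the spindle, the keeper is pushed fully home, the gripper is clear and the job is handed in at about 24 s. I viewed 11 pictures, one over the limit of 10, and the final seating under the keeper was not checked from the side.

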